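# Open the mould and hang the cast coat hook on its screw

## Robot

A 7-joint arm with a two-finger parallel gripper is mounted at the origin on the work surface. World frame = base frame: x ahead of the robot, y to its left, z up, the work surface at z = 0. Lengths are in m, angles in rad, forces in N, time in s.
With the tool pointing down it reaches from about 0.375 to 0.925 m from the base axis. Payload 3.1 kg.
Tool frame: the origin (TCP) lies on the mounting face of the last link; the fingertips stand 173 mm ahead of it and the grasp point (between the pads) lies 155 mm ahead of it (env.grip_depth is the distance from the TCP to the grasp point, in m); z points along the fingers, y is the direction in which the jaws open and shut (so a half turn about z gives the same grasp; the last joint's range is limited). The gripper opens to 85 mm and grips with 20 to 120 N. Pads are 22 mm wide; open, the fingers measure 114 mm over their backs; the gripper's body (76 mm by 85 mm) begins 54 mm behind the grasp point. The pads swing forward as they close: fully open they stand 13 mm farther back than shut.
Start: joints at [1.222, 0.383, 0.044, 1.598, -0.018, 1.161, -0.05], TCP at [0.161, -0.63, 0.405] pointing down, gripper open.
Joint ranges: [-2.61, 2.61], [-0.41, 2.15], [-1.48, 1.57], [0, 2.5], [-1.57, 4.71], [0.05, 1.97], [-2.85, 2.85]. Speed limits (rad/s): [2.79, 2.79, 3.14, 3.14, 3.14, 3.14, 3.14].

## Interface

Orientations are given as a unit quaternion [w, x, y, z].
In Python, from plant import env, imaging, order gives the robot as it stands. The module is installed in compiled form; this text tells all that it offers.
- The arm moves only by the tool arm_command, never from a script. Its argument "plan" is a list that holds one entry, the list of rows, each a list of 7 numbers: the shift along the tool's x, y, z normalised to -1 to 1, where 1 is 100 cm, then the turn, a rotation vector about the tool's x, y, z normalised to -1 to 1, where 1 is 360 degrees, then the opening, from -1 (shut) to 1 (fully open). A call has 1 to 20 rows; each row is the pose to reach, as a shift and turn from the pose measured when the call began, along the tool's axes at that moment, turning the shorter way round; what a row does not reach only later rows make up. A row lasts 1/8 s, in which the tool goes at most 62.5 mm and 10.7 degrees, less where a joint would pass 70% of its speed; a pose out of reach is approached as far as the arm can. A call with a number of a shift or a turn outside -1 to 1 is refused whole. A call with a gripper value outside its range is refused whole. The fingers move at their own pace and stop on an object; the grip force is fixed at half the most. Time passes only in rows, so rows that repeat a pose let the fingers close. It gives the time, the measured TCP pose, the force and the opening at its end, in the units of the state.
- env.get_state(): the state, without advancing time (a new reading comes with each control period).
- imaging.read_camera(name): name is "scene" or "top"; returns (picture, depth): 400x640x3 uint8, red, green, blue; 400x640 float32, m along the optical axis (not along the pixel's ray), 0 where there is no reading.
- imaging.camera_params(name): a dict with "fovy" (degrees; the focal length in pixels is half the picture's height over the tangent of half this angle, whatever the lens; pixels are square), "cx", "cy" (the principal point, pixels), "k1" (the pictures are not rectified: a ray, as slopes to the right and down, at radius r is drawn at 1 + k1 r^2 times it, then the intrinsics apply), "world_from_camera" (4x4, takes a point from camera to world coordinates). Camera axes: x right, y down, z forward; pixel columns grow to the right and rows downward; lengths in m; the calibration is good to about 2 mm. A picture is of the moment at which its call begins. camera_params takes no time and is no camera call.
- order.close_job(): hands the job in, once; it reports no verdict.
The state is a dict: "clock": time; "joint_positions": joint angles; "joint_velocities": joint speeds; "tau": joint torques, N m; "tcp_pos": TCP position; "tcp_rot": TCP orientation; "force": force on the tool from outside, world axes, zero at the start; "wrist_torque": the same for the moment, N m; "opening": opening from 0.0 (shut) to 1.0 (fully open).
Only numpy, scipy, OpenCV 4.12 (cv2) and the standard library are available. Lean on these libraries where they do the work, as an engineer would, in place of code of your own. Each camera call takes 0.05 s, during which the arm holds its last target.

## Task

Swing the lid of the clamshell mould up and over past upright so that it stays open by itself, then lift the cast coat hook out. Hang the hook on the sloping board: pass the wide part of its keyhole over the screw's head, lay the plate on the board and slide it down the slope until the screw is fully home in the narrow slot and the hook sits straight. Leave the lid open and the other things on the bench where they are.

Things in the scene. Friction and masses are not known exactly. Their poses are not given: they have to be found in the camera images.
- lid_handle (a point): centre of the bar handle on the front of the mould's lid: round steel bar, 10 dia, 64 free between its two arms, parallel to the hinge, 32 in front of the lid's front face, 181 from the hinge axis; 60 above the table when shut. Axes turn with the lid: x from handle to hinge, y along the bar, z out of the lid's top
- lid_hinge (a point): mid-point of the lid's hinge axis, at the mould's far side, 60 above the table; its axes turn with the lid: x from the handle to the hinge, y along the hinge axis, z out of the lid's top
- lid (a joint): opening angle of the lid, rad: 0 shut, 1.571 handle straight above the hinge, 1.9 the stop. The lid (hollow aluminium shell 136 x 100 x 46, 0.4 kg) swings up and towards the hinge side, turns freely and falls shut if let go before upright; beyond about 1.65 it falls back on its stop and stays open
- mould: lower half of the clamshell mould, aluminium, 136 (x) x 100 (y) x 30 high, fixed to the table; origin at the centre of its underside, x from front (handle) to back (hinge), z up. Pocket 94 x 54, 7 deep, centred 10 in front of the origin; the hook's plate lies in it almost flush, 2 play all round, its stem standing up inside the hollow lid
- hook_stem (a point): loose cast coat hook, off-white, about 75 g: plate 90 x 50 x 6 with a stem on it. Point: centre of the stem, 30 (x) x 16 (y), 34 high above the plate; point 17 above the plate's top. A lip juts 6 to +x at the stem's end. x along the plate to its upper (keyhole) end, towards the hinge in the mould; y across; z along the stem. Plate reaches 22 to -x, 68 to +x of the point
- hook_hole (a point): centre of the wide round part of the keyhole, 17 across, at the plate's underside; 33 from hook_stem along the hook's x and 23 below it; axes as hook_stem
- hook_slot (a point): at the plate's underside, where the screw's shank lies when the hook is fully home: 19.5 from hook_hole towards +x, in the narrow slot (8 wide) that leads there from the wide hole; axes as hook_stem
- screw (a point): foot of the headed screw, on the board's surface. x up the board's slope, y level, z square out of the board along the screw. Plywood board, fixed, 190 (x) x 150 (y), 4 high rims on its two sides; slopes up at 0.35 rad (20 deg), reaches 150 down and 40 up the slope from the screw. Shank 5 dia; head 12 dia, 4 thick, underside 9.5 off the board, top 13.5
- glue_mid (a point): bystander, its middle: small white glue bottle, 34 dia x 75 high, standing
- jar_mid (a point): bystander, its middle: glass jar, 68 dia x 85 high, standing
- mug_mid (a point): bystander, its middle: mug, 80 dia x 92 high, standing
- tape_mid (a point): bystander, its middle: ring-shaped roll, 90 dia x 24 high, lying flat
- sandblock_mid (a point): bystander, its middle: cork sanding block 65 x 100 x 35
- scraper_grip (a point): bystander: handle of a scraper lying on the table
- brush_grip (a point): bystander: handle of a brush lying on the table
Things that resemble listed ones, but are neither listed nor needed, are in the scene too. Leave any turquoise look-alike of the mould alone.

How it is judged:
By the outcome, as a careful person would: the job done as asked, in the order asked, and still so for the second after the job is handed in, with the robot touching nothing.
It also fails if it takes over 64 s, if anything falls off the work surface, if the arm or the gripper's body presses on something with over 40 N, if the wrist force passes 120 N, or if a joint passes its speed limit or range.

## Working session

There is one attempt and no reset: what is moved stays moved. The work goes in short steps, Python scripts to look and compute and a tool call to move; the robot and the scene stay as the last step left them, time stands still between calls to the robot, and variables do not carry over. Pictures are saved under pics/ and viewed, and the job is handed in when it is done.

Besides the shell and the picture viewer there is one more tool, called after ">>>" by a JSON object that holds its "op" and its "data", one argument or row to a line. arm_command: Moves the arm, as the interface text tells. Scaled input: -1 to 1 covers 100 cm each way for a shift and 360 degrees each way for a turn. Its arguments: {"type":"object","properties":{"plan":{"type":"array","items":{"type":"array","items":{"type":"array","items":{"type":"number","minimum":-1,"maximum":1}}}}},"required":["plan"]}

```bash
mkdir -p pics; ls; cat > h.py <<'E'
import numpy as np, cv2
from scipy.spatial.transform import Rotation as R
from plant import env, imaging, order
def snap(n):
    p,d=imaging.read_camera(n); np.savez(f'{n}.npz',p=p,d=d); return p,d
def load(n):
    z=np.load(f'{n}.npz'); return z['p'],z['d']
def cloud(n,d):
    c=imaging.camera_params(n); h,w=d.shape; f=h/2/np.tan(np.radians(c['fovy'])/2)
    K=np.array([[f,0,c['cx']],[0,f,c['cy']],[0,0,1.]])
    v,u=np.mgrid[0:h,0:w]
    pts=np.stack([u,v],-1).reshape(-1,1,2).astype(float)
    q=cv2.undistortPoints(pts,K,np.array([c['k1'],0,0,0,0.])).reshape(h,w,2)
    P=np.concatenate([q*d[...,None],d[...,None]],-1)
    T=np.array(c['world_from_camera']); W=P@T[:3,:3].T+T[:3,3]
    W[d<=0]=np.nan
    return W
def proj(n,X):
    c=imaging.camera_params(n); h=400; f=h/2/np.tan(np.radians(c['fovy'])/2)
    T=np.linalg.inv(np.array(c['world_from_camera'])); X=np.atleast_2d(X)@T[:3,:3].T+T[:3,3]
    s=X[:,:2]/X[:,2:]; r2=(s**2).sum(1,keepdims=True); s=s*(1+c['k1']*r2)
    return s*f+[c['cx'],c['cy']]
def quat(q): return R.from_quat([q[1],q[2],q[3],q[0]])
def save(name,img,s=1):
    if s!=1: img=cv2.resize(img,None,fx=s,fy=s,interpolation=cv2.INTER_CUBIC)
    cv2.imwrite(f'pics/{name}.png',img[...,::-1])
E
python3 - <<'E'
from h import *
for n in('scene','top'):
    p,d=snap(n); save(n+'0',p,1.25); c=imaging.camera_params(n); print(n,c)
s=env.get_state(); print(s, env.grip_depth)
E
```

```text
pics
scene {'fovy': 56.874962990432614, 'cx': 317.2575590770255, 'cy': 203.06893479070132, 'k1': 0.027778138176289047, 'world_from_camera': array([[ 0.41284275,  0.74345442, -0.52615244,  1.07294684],
       [ 0.91066764, -0.34687239,  0.22441922, -0.31345876],
       [-0.01566229, -0.57179985, -0.82024364,  0.91690254],
       [ 0.        ,  0.        ,  0.        ,  1.        ]])}
top {'fovy': 46.82673486943153, 'cx': 321.9532662931359, 'cy': 201.41903294311368, 'k1': 0.014841236396291238, 'world_from_camera': array([[ 1.80760604e-02, -9.91180203e-01,  1.31282369e-01,
         3.45612765e-01],
       [-9.99836333e-01, -1.80181359e-02,  1.62917762e-03,
        -7.43005048e-02],
       [ 7.50654959e-04, -1.31290331e-01, -9.91343677e-01,
         1.66157415e+00],
       [ 0.00000000e+00,  0.00000000e+00,  0.00000000e+00,
         1.00000000e+00]])}
{'clock': 0.1, 'joint_positions': array([ 1.22222303,  0.38374138,  0.04381403,  1.59948868, -0.01790081,
        1.1612038 , -0.04990283]), 'joint_velocities': array([ 9.18165637e-05, -1.83535778e-03,  2.38992047e-04, -4.01909524e-03,
        1.16599569e-03, -4.34482802e-05, -1.57049965e-03]), 'tau': array([ 2.71948971e-03, -4.34722459e+01,  1.02947418e+00, -2.50452447e+01,
        1.08682454e-02,  5.51864854e-03, -5.87174043e-06]), 'tcp_pos': array([ 0.16121374, -0.62920727,  0.40338632]), 'tcp_rot': array([-1.20612397e-03,  9.92142609e-01,  1.25106132e-01, -2.11980773e-04]), 'force': array([ 1.01931646, -0.51800938,  0.40320063]), 'wrist_torque': array([-0.03168022,  0.02010474,  0.06179834]), 'opening': 0.9982814150995237} 0.1547
```

View pics/scene0.png

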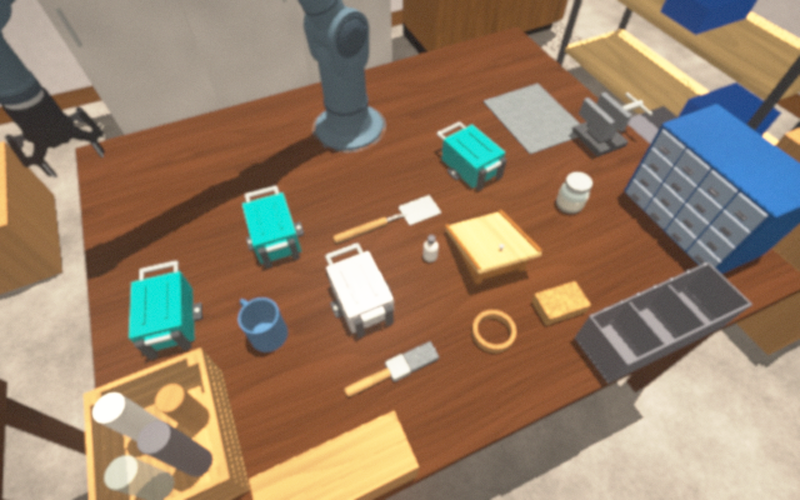

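View pics/top0.png

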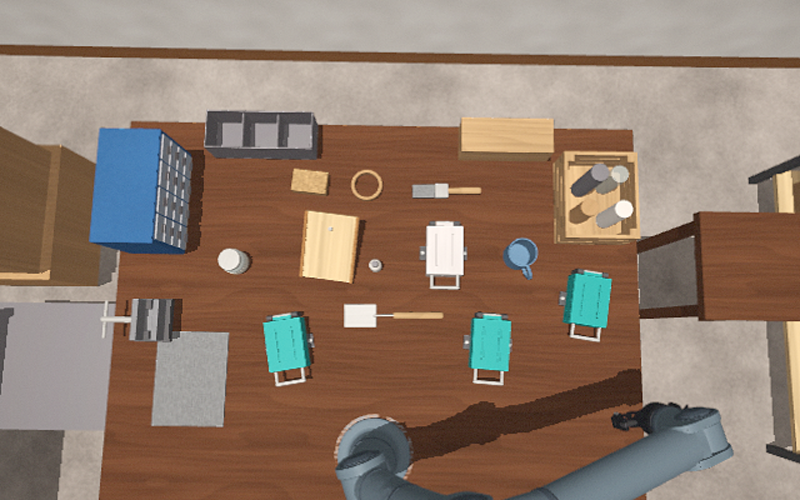

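The scene shows three turquoise look-alikes, at (270,225), (160,310) and (472,155) in the enlarged scene picture. The only aluminium/white mould is at (360,285), or (445,250) in the top view. The board is at (493,243), or (331,245) in the top view. I'll confirm with a crop and measure.

```bash
python3 - <<'E'
from h import *
p,d=load('top'); save('c_mould',p[165:240,325:385],8)
ps,ds=load('scene'); a=ps[150:280,250:445]; save('c_scene',a,4)
save('c_board',p[160:235,235:310],7)
W=cloud('top',d); Ws=cloud('scene',ds)
for nm,(u,v) in dict(mould=(356,195),handle=(356,230),hl=(345,230),hr=(367,230),screw=(265,183),boardlow=(263,218),boardup=(268,172),glue=(300,212)).items(): print(nm,W[v,u].round(4))
for nm,(u,v) in dict(mould=(288,228),screw=(400,198)).items(): print('s',nm,Ws[v,u].round(4))
E
```

```text
mould [ 0.5813 -0.1899  0.0685]
handle [ 0.4596 -0.1913  0.0631]
hl [ 0.459  -0.1533  0.0629]
hr [ 0.465  -0.2357 -0.0017]
screw [0.6184 0.129  0.0655]
boardlow [0.4983 0.1359 0.0332]
boardup [0.654  0.1174 0.085 ]
glue [0.5169 0.0032 0.0801]
s mould [ 0.5739 -0.187   0.0756]
s screw [0.6217 0.1266 0.0876]
```

View pics/c_mould.png

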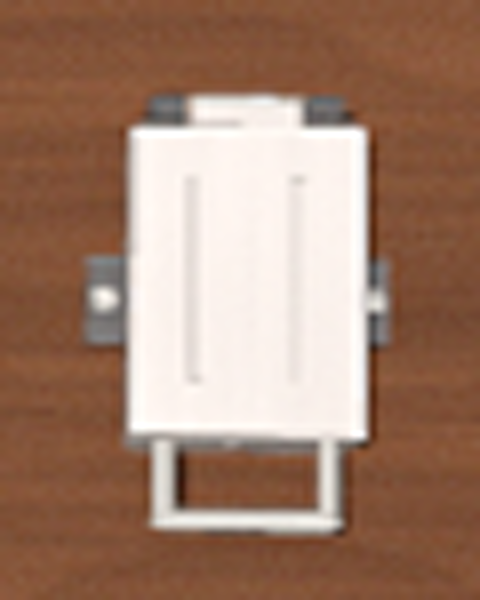

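View pics/c_scene.png

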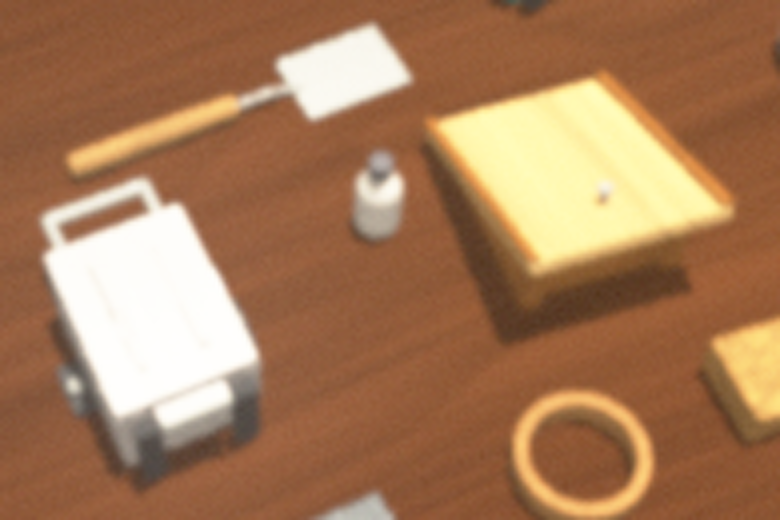

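View pics/c_board.png

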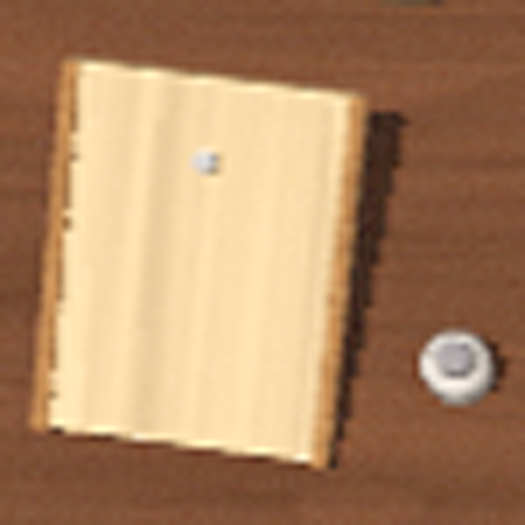

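```bash
cat >> h.py <<'E'
def rays(n,uv):
    c=imaging.camera_params(n); f=200/np.tan(np.radians(c['fovy'])/2)
    K=np.array([[f,0,c['cx']],[0,f,c['cy']],[0,0,1.]])
    q=cv2.undistortPoints(np.array(uv,float).reshape(-1,1,2),K,np.array([c['k1'],0,0,0,0.])).reshape(-1,2)
    T=np.array(c['world_from_camera']); D=np.c_[q,np.ones(len(q))]@T[:3,:3].T
    return T[:3,3],D
def onplane(n,uv,n0,p0):
    o,D=rays(n,uv); n0=np.array(n0,float); t=((np.array(p0)-o)@n0)/(D@n0); return o+D*t[:,None]
def onz(n,uv,z): return onplane(n,uv,[0,0,1],[0,0,z])
E
python3 - <<'E'
from h import *
pt,dt=load('top'); W=cloud('top',dt); ps,ds=load('scene'); Ws=cloud('scene',ds)
print('table z top', np.nanmedian(W[255:270,340:360,2]), np.nanmedian(Ws[170:176,200:230,2]),'std',np.nanstd(W[255:270,340:360,2]))
print('lid z',np.nanmedian(W[185:210,345:368,2]),np.nanmedian(Ws[225:240,283:295,2]))
# lid rect in top: white mask
for n,p,d in(('top',pt,dt),('scene',ps,ds)):
    C=cloud(n,d)
    if n=='top': roi=(slice(175,225),slice(335,380))
    else: roi=(slice(190,275),slice(255,320))
    m=np.zeros(d.shape,np.uint8); sub=p[roi].astype(int); 
    m[roi]=((sub.min(-1)>190)&((sub.max(-1)-sub.min(-1))<40)&(abs(C[roi][...,2]-np.nanmedian(C[roi][...,2][sub.min(-1)>200]))<0.012))
    m=cv2.morphologyEx(m,cv2.MORPH_OPEN,np.ones((5,5),np.uint8))
    v,u=np.nonzero(m); X=onz(n,np.c_[u,v],0.076)[:,:2]
    r=cv2.minAreaRect((X*1000).astype(np.float32)); print(n,len(u),r, X.mean(0))
    dbg=p.copy(); dbg[m>0]=[255,0,0]; save('m_'+n,dbg[roi],6)
# handle bar
m=(pt[222:236,340:372].min(-1)>150); v,u=np.nonzero(m); 
for vv in range(222,236): print(vv,(np.nonzero(m[vv-222])[0]+340).tolist())
# board plane
for n,C,box in(('top',W,(172,215,252,280)),('scene',Ws,(180,208,365,410))):
    a,b,c,e=box; P=C[a:b,c:e].reshape(-1,3); P=P[~np.isnan(P).any(1)]
    for _ in range(3):
        c0=P.mean(0); nn=np.linalg.svd(P-c0,full_matrices=False)[2][2]; r=(P-c0)@nn; P=P[abs(r)<2.5*r.std()]
    nn*=np.sign(nn[2]); print(n,'board n',nn,np.degrees(np.arccos(nn[2])),'c',c0,'std',r.std(), 'yaw',np.degrees(np.arctan2(-nn[1],-nn[0])))
E
```

```text
table z top 0.0005123016901681376 0.07716949318343891 std 0.003910148736442345
lid z 0.07680960371732493 0.07625614995574048
top 1092 ((563.3594970703125, -186.018798828125), (133.21995544433594, 97.06200408935547), 0.273593008518219) [ 0.56316578 -0.18697042]
scene 1703 ((576.7353515625, -188.07431030273438), (155.76971435546875, 100.60807037353516), 0.29703080654144287) [ 0.57389626 -0.188665  ]
222 [344, 345, 346, 365, 366]
223 [344, 345, 346, 365, 366]
224 [344, 345, 346, 365, 366]
225 [344, 345, 346, 365, 366]
226 [344, 345, 346, 365, 366]
227 [344, 345, 346, 365, 366]
228 [344, 345, 346, 365, 366]
229 [344, 345, 346, 347, 348, 349, 350, 351, 352, 353, 354, 355, 356, 357, 358, 359, 360, 361, 362, 363, 364, 365, 366]
230 [344, 345, 346, 347, 348, 349, 350, 351, 352, 353, 354, 355, 356, 357, 358, 359, 360, 361, 362, 363, 364, 365, 366, 367]
231 []
232 []
233 []
234 []
235 []
top board n [-0.34011799  0.04946593  0.93908087] 20.102231601327667 c [0.58295568 0.12651712 0.06180115] std 0.003437844569837944 yaw -8.274939117285209
scene board n [-0.34139056  0.04818986  0.93868537] 20.1680596135724 c [0.57448466 0.12117298 0.057586  ] std 0.0014058831496509838 yaw -8.034649070437801
```

```bash
cat >> h.py <<'E'
def edge(g,axis,fixed,a,b,thr=None):
    """subpixel crossing along rows/cols: axis='u' scan columns a..b at row fixed"""
    s=(g[fixed,a:b+1] if axis=='u' else g[a:b+1,fixed]).astype(float)
    t=(s.max()+s.min())/2 if thr is None else thr
    k=np.argmax(abs(np.diff(s))) 
    # crossing of half level nearest to max gradient
    best=None
    for i in range(len(s)-1):
        if (s[i]-t)*(s[i+1]-t)<=0 and s[i]!=s[i+1]:
            x=i+(t-s[i])/(s[i+1]-s[i])
            if best is None or abs(x-k-.5)<abs(best-k-.5): best=x
    return a+best
E
python3 - <<'E'
from h import *
p,d=load('top'); g=p[...,2].astype(float) # blue: white vs brown
R_=[];L_=[]
for v in list(range(183,192))+list(range(210,218)):
    R_.append((edge(g,'u',v,364,378),v))
for v in list(range(183,192))+list(range(210,218)): L_.append((edge(g,'u',v,335,348),v))
F=[(u,edge(g,'v',u,216,226)) for u in range(350,362)]
B=[(u,edge(g,'v',u,225,229)) for u in range(350,362)]; B2=[(u,edge(g,'v',u,230,235)) for u in range(350,362)]
for nm,E,z in(('R',R_,.076),('L',L_,.076),('Fr',F,.076),('barback',B,.06),('barfront',B2,.06)):
    X=onz('top',E,z)
    if nm in'RL': c=np.polyfit(X[:,0],X[:,1],1)
    else: c=np.polyfit(X[:,1],X[:,0],1)
    print(nm,X[:,:2].mean(0).round(4),'slope',c[0].round(4))
print('bar ends',onz('top',[(edge(g,'u',230,338,346),230),(edge(g,'u',230,364,372),230)],.06))
# screw
S=p[175:192,258:275]; print(S[...,2])
E
```

```text
R [ 0.5656 -0.2394] slope 0.004
L [ 0.5638 -0.1361] slope 0.0043
Fr [ 0.4944 -0.1884] slope -0.0097
barback [ 0.4656 -0.1898] slope -0.0144
barfront [ 0.4571 -0.1899] slope 0.02
bar ends [[ 0.45906145 -0.14810551  0.06      ]
 [ 0.46056347 -0.23034327  0.06      ]]
[[164 156 157 167 169 169 165 170 174 171 171 170 170 170 172 167 172]
 [162 157 162 168 171 166 168 172 175 171 170 169 170 168 169 171 172]
 [158 158 164 170 171 168 166 172 175 171 171 169 170 169 171 172 172]
 [158 157 159 168 171 169 170 172 173 171 170 168 172 169 171 172 176]
 [159 157 164 169 169 168 169 171 175 171 172 172 172 168 172 176 173]
 [157 158 165 167 170 170 171 172 174 169 172 170 172 171 170 176 175]
 [157 159 167 169 170 198 206 185 170 171 172 170 169 171 171 172 175]
 [157 161 165 167 195 214 218 168 145 170 173 171 169 172 172 174 174]
 [159 160 166 170 197 213 213 173 155 171 169 170 169 172 172 173 175]
 [160 163 166 173 175 184 172 131 147 171 171 169 172 169 172 177 175]
 [155 161 166 169 169 165 172 176 175 173 172 170 172 174 175 176 171]
 [157 160 167 174 170 168 171 177 174 171 173 169 172 172 174 174 174]
 [157 160 167 173 171 166 170 176 173 171 171 172 173 175 177 176 173]
 [157 162 167 172 171 168 172 175 170 172 170 173 171 174 174 176 172]
 [155 163 169 171 171 170 175 174 174 170 173 173 171 173 176 177 172]
 [160 164 170 171 171 170 171 175 172 171 170 171 171 173 176 174 173]
 [159 162 167 172 170 170 174 174 169 173 171 172 172 175 177 174 170]]
```

```bash
cat >> h.py <<'E'
def rel(pos,Rt):
    s=env.get_state(); R0=quat(s['tcp_rot']); p0=np.array(s['tcp_pos'])
    return np.r_[R0.inv().apply(np.array(pos)-p0),(R0.inv()*Rt).as_rotvec()/(2*np.pi)].round(4)
def frame(z,x):
    z=np.array(z,float);z/=np.linalg.norm(z);x=np.array(x,float);x-=z*(x@z);x/=np.linalg.norm(x)
    return R.from_matrix(np.c_[x,np.cross(z,x),z])
def st():
    s=env.get_state(); print('t',s['clock'],'p',s['tcp_pos'].round(4),'F',s['force'].round(1),'M',s['wrist_torque'].round(2),'open',round(s['opening'],3),'q',s['joint_positions'].round(2)); 
    m=quat(s['tcp_rot']).as_matrix(); print('x',m[:,0].round(4),'z',m[:,2].round(4))
E
python3 - <<'E'
from h import *
F=frame([0,0,-1],[-.003,1,0]); print(rel([.461,-.190,.30],F).tolist()); print(rel([.461,-.190,.225],F).tolist())
E
```

```text
[0.3994, -0.3508, 0.1042, -0.0003, -0.0002, -0.2106]
[0.3995, -0.3506, 0.1792, -0.0003, -0.0002, -0.2106]
```

>>> {"op": "arm_command", "data": {
  "plan": [
    [[0.4,-0.351,0.104,0,0,-0.2106,-0.45],[0.4,-0.351,0.104,0,0,-0.2106,-0.45],[0.4,-0.351,0.104,0,0,-0.2106,-0.45],[0.4,-0.351,0.104,0,0,-0.2106,-0.45],[0.4,-0.351,0.104,0,0,-0.2106,-0.45],[0.4,-0.351,0.104,0,0,-0.2106,-0.45],[0.4,-0.351,0.104,0,0,-0.2106,-0.45],[0.4,-0.351,0.104,0,0,-0.2106,-0.45],[0.4,-0.351,0.104,0,0,-0.2106,-0.45],[0.4,-0.351,0.104,0,0,-0.2106,-0.45],[0.4,-0.351,0.104,0,0,-0.2106,-0.45],[0.4,-0.351,0.104,0,0,-0.2106,-0.45],[0.4,-0.351,0.104,0,0,-0.2106,-0.45],[0.4,-0.351,0.104,0,0,-0.2106,-0.45]]
  ]
}}

```text
clock: 1.85
tcp_pos: [0.4611, -0.1905, 0.3003]
tcp_rot: [-0.001, 0.707, 0.708, 0.0]
force: [0.3, -0.3, 0.1]
opening: 0.274
```

```bash
python3 - <<'E'
from h import *
st()
p,d=snap('top'); save('t1',p[150:260,310:420],5)
p,d=snap('scene'); save('s1',p[130:270,200:340],4)
F=frame([0,0,-1],[-.003,1,0]); print(rel([.461,-.190,.218],F).tolist())
E
```

```text
t 1.85 p [ 0.4611 -0.1905  0.3003] F [ 0.3 -0.3  0.1] M [ 0.02  0.02 -0.01] open 0.274 q [ 0.71  0.26 -0.44  2.03  0.14  0.88  0.19]
x [-0.0017  1.      0.0019] z [-6.0e-04  1.9e-03 -1.0e+00]
[-0.0, -0.0003, 0.0823, -0.0001, -0.0003, -0.0001]
```

View pics/s1.png

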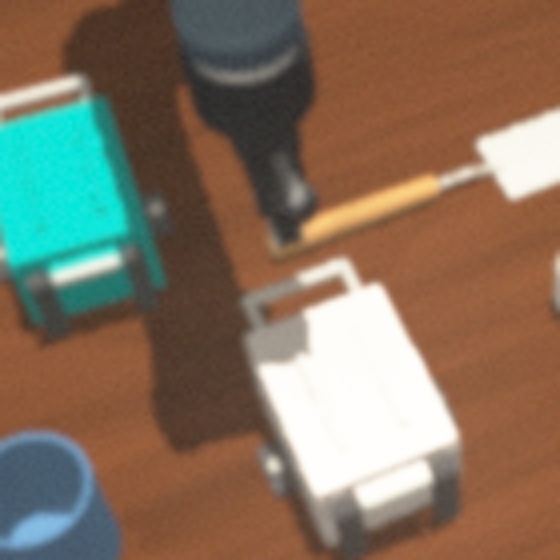

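The scene crop shows the gripper above the lid's bar handle, with the bar mid at about (300,285) in the crop. I'll descend and close.

>>> {"op": "arm_command", "data": {
  "plan": [
    [[0,0,0.04,0,0,0,-0.45],[0,0,0.06,0,0,0,-0.45],[0,0,0.075,0,0,0,-0.45],[0,0,0.085,0,0,0,-0.45],[0,0,0.085,0,0,0,-0.45],[0,0,0.085,0,0,0,-1],[0,0,0.085,0,0,0,-1],[0,0,0.085,0,0,0,-1],[0,0,0.085,0,0,0,-1]]
  ]
}}

```text
clock: 3.08
tcp_pos: [0.4624, -0.1899, 0.216]
tcp_rot: [0.001, 0.706, 0.708, 0.002]
force: [3.8, -0.6, -1.6]
opening: 0.093
```

```bash
python3 - <<'E'
from h import *
st()
s=env.get_state();R0=quat(s['tcp_rot']);p0=s['tcp_pos']
r=.181;h=np.array([.642,.06]);
for k,a in enumerate(np.linspace(0,1.8,17)[1:]):
    dx=r*(1-np.cos(a)); dz=r*np.sin(a)
    print(round(a,2),R0.inv().apply([dx,0.003*dx,dz]).round(3).tolist())
p,d=snap('scene'); save('s2',p[130:270,200:340],4)
E
```

```text
t 3.075 p [ 0.4624 -0.1899  0.216 ] F [ 3.8 -0.6 -1.6] M [ 0.03 -0.89  0.05] open 0.093 q [ 0.67  0.4  -0.41  2.07  0.24  0.71  0.11]
x [-0.0028  1.      0.0015] z [ 0.0029  0.0015 -1.    ]
0.11 [0.0, 0.001, -0.02]
0.22 [0.0, 0.005, -0.04]
0.34 [0.0, 0.01, -0.06]
0.45 [0.0, 0.018, -0.079]
0.56 [0.0, 0.028, -0.096]
0.68 [0.0, 0.04, -0.113]
0.79 [0.0, 0.054, -0.128]
0.9 [0.0, 0.069, -0.142]
1.01 [0.0, 0.086, -0.153]
1.12 [0.0, 0.103, -0.163]
1.24 [0.0, 0.122, -0.171]
1.35 [0.0, 0.142, -0.176]
1.46 [0.0, 0.162, -0.179]
1.58 [0.0, 0.182, -0.18]
1.69 [0.0, 0.203, -0.179]
1.8 [0.0, 0.223, -0.176]
```

View pics/s2.png

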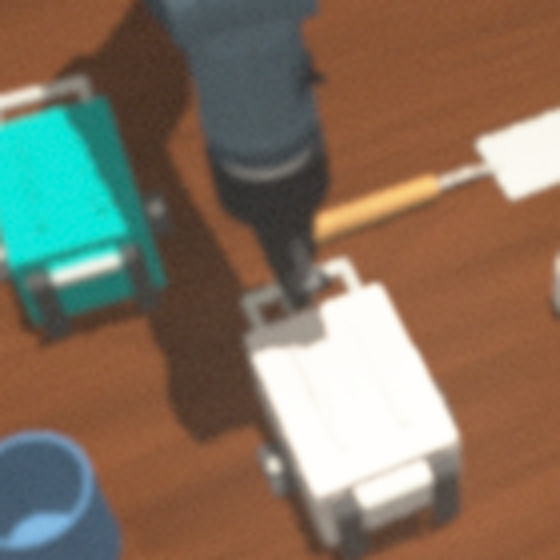

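>>> {"op": "arm_command", "data": {
  "plan": [
    [[0,0.001,-0.02,0,0,0,-1],[0,0.005,-0.04,0,0,0,-1],[0,0.01,-0.06,0,0,0,-1],[0,0.018,-0.079,0,0,0,-1],[0,0.028,-0.096,0,0,0,-1],[0,0.04,-0.113,0,0,0,-1],[0,0.054,-0.128,0,0,0,-1]]
  ]
}}

```text
clock: 4.0
tcp_pos: [0.5129, -0.19, 0.3423]
tcp_rot: [-0.005, 0.706, 0.708, -0.002]
force: [-3.1, 0.7, -2.9]
opening: 0.09
```

```bash
python3 - <<'E'
from h import *
st()
s=env.get_state();R0=quat(s['tcp_rot']);p1=s['tcp_pos']
p0=np.array([.4624,-.1899,.216])
r=.181
for k,a in enumerate(np.linspace(0,1.8,17)[8:]):
    dx=r*(1-np.cos(a)); dz=r*np.sin(a)
    print(round(a,2),R0.inv().apply(p0+[dx,0.003*dx,dz]-p1).round(3).tolist())
p,d=snap('scene'); save('s3',p[130:270,200:340],4)
E
```

```text
t 4.0 p [ 0.5129 -0.19    0.3423] F [-3.1  0.7 -2.9] M [0.06 1.   0.08] open 0.09 q [ 0.67  0.3  -0.45  1.88  0.15  1.01  0.16]
x [-0.002   1.      0.0033] z [-0.0099  0.0032 -0.9999]
0.9 [0.0, 0.018, -0.016]
1.01 [0.0, 0.034, -0.028]
1.12 [0.0, 0.052, -0.038]
1.24 [0.0, 0.071, -0.045]
1.35 [0.0, 0.09, -0.051]
1.46 [0.001, 0.11, -0.055]
1.58 [0.001, 0.131, -0.056]
1.69 [0.001, 0.151, -0.055]
1.8 [0.001, 0.171, -0.052]
```

View pics/s3.png

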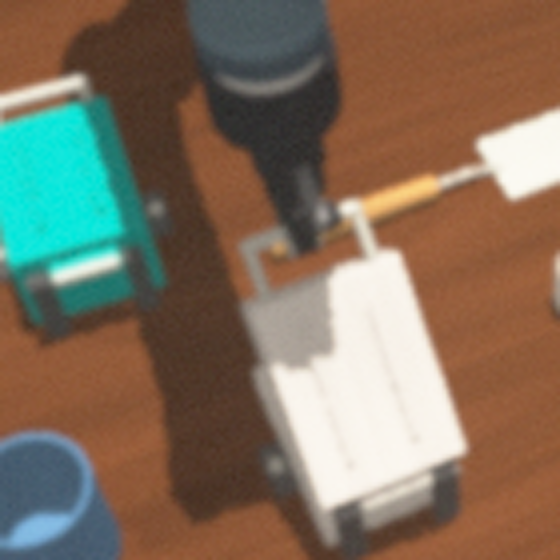

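The lid has risen about 45° with the gripper on the bar, and the forces are small. Continuing.

>>> {"op": "arm_command", "data": {
  "plan": [
    [[0,0.018,-0.016,0,0,0,-1],[0,0.034,-0.028,0,0,0,-1],[0,0.052,-0.038,0,0,0,-1],[0,0.071,-0.045,0,0,0,-1],[0,0.09,-0.051,0,0,0,-1],[0,0.11,-0.055,0,0,0,-1],[0,0.131,-0.056,0,0,0,-1],[0,0.151,-0.055,0,0,0,-1],[0,0.171,-0.052,0,0,0,-1],[0,0.171,-0.052,0,0,0,-1]]
  ]
}}

```text
clock: 5.3
tcp_pos: [0.6868, -0.1891, 0.3964]
tcp_rot: [-0.003, 0.706, 0.708, -0.001]
force: [0.2, 1.7, 5.6]
opening: 0.085
```

```bash
python3 - <<'E'
from h import *
st()
p,d=snap('scene'); save('s4',p[130:290,200:360],4)
E
```

```text
t 5.3 p [ 0.6868 -0.1891  0.3964] F [0.2 1.7 5.6] M [0.19 0.1  0.02] open 0.085 q [ 0.51  0.55 -0.43  1.41  0.23  1.24  0.06]
x [-0.003   1.      0.0028] z [-0.0065  0.0028 -1.    ]
```

View pics/s4.png

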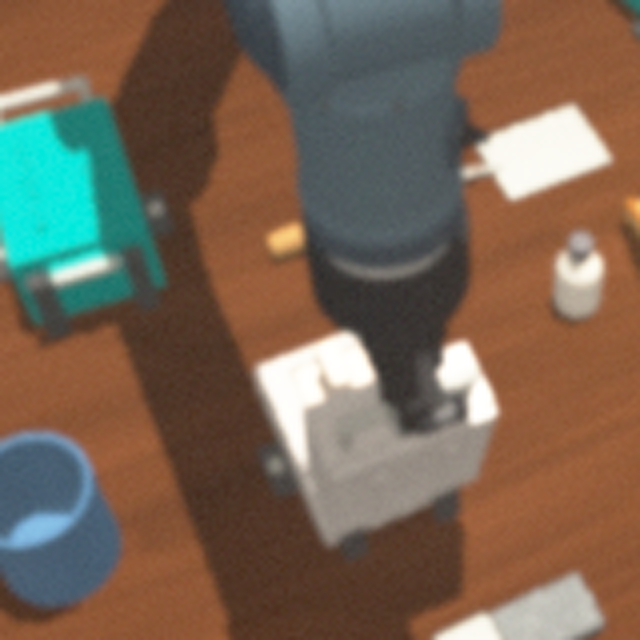

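>>> {"op": "arm_command", "data": {
  "plan": [
    [[0,0.009,0.002,0,0,0,-1],[0,0.016,0.004,0,0,0,-1],[0,0.016,0.004,0,0,0,-0.3],[0,0.016,0.004,0,0,0,-0.3],[0,0.016,0.004,0,0,0,-0.3],[0,0.016,-0.02,0,0,0,-0.3],[0,0.016,-0.05,0,0,0,-0.3],[0,0.012,-0.08,0,0,0,-0.3],[0,-0.04,-0.09,0,0,0,0],[0,-0.09,-0.09,0,0,0,0],[0,-0.14,-0.09,0,0,0,0],[0.05,-0.19,-0.09,0,0,0,0],[0.1,-0.24,-0.09,0,0,0,0],[0.15,-0.28,-0.09,0,0,0,0],[0.2,-0.28,-0.09,0,0,0,0],[0.2,-0.28,-0.09,0,0,0,0]]
  ]
}}

```text
clock: 7.35
tcp_pos: [0.405, 0.015, 0.4897]
tcp_rot: [-0.002, 0.703, 0.711, -0.001]
force: [1.0, -1.3, 0.4]
opening: 0.501
```

```bash
python3 - <<'E'
from h import *
st()
p,d=snap('scene'); save('s5',p[130:290,200:360],4)
p,d=snap('top'); save('t5',p[150:260,310:420],6)
E
```

```text
t 7.35 p [0.405  0.015  0.4897] F [ 1.  -1.3  0.4] M [-0.01 -0.06 -0.04] open 0.501 q [ 0.58 -0.17 -0.63  2.   -0.1   1.28 -0.  ]
x [-1.210e-02  9.999e-01  8.000e-04] z [-4.4e-03  8.0e-04 -1.0e+00]
```

View pics/s5.png

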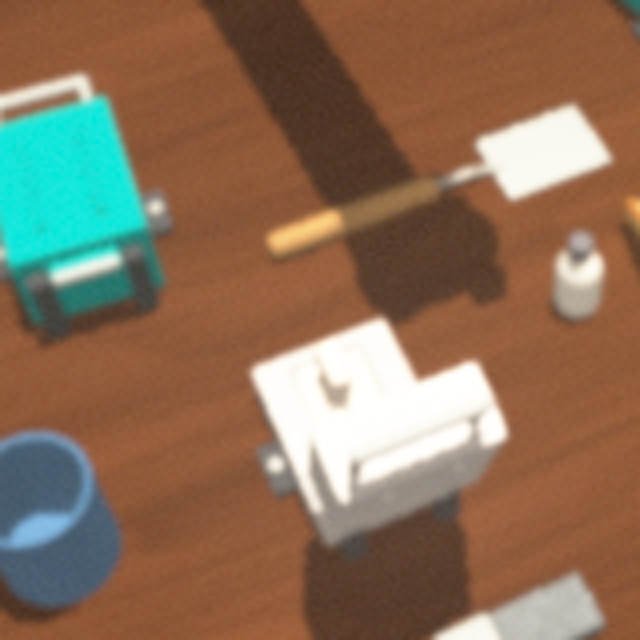

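View pics/t5.png

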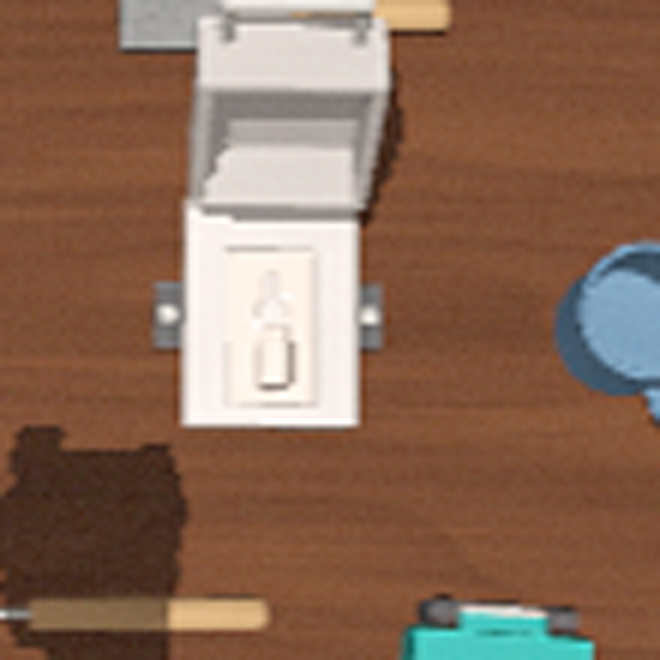

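```bash
python3 - <<'E'
from h import *
p,d=load('top'); 
print('stem', onz('top',[(310+274/6-.4,150+360/6-.4),(310+256/6,210),(310+292/6,210),(355.5,150+330/6),(355.5,150+388/6)],.063).round(4).tolist())
g=p[...,2]; print(g[198:218,344:366])
save('t5b',p[160:235,235:310],8)
ps,ds=load('scene'); save('s5b',ps[170:225,355:440],9)
print(ps[188:206,390:412,2])
print(p[178:188,258:272,2])
E
```

```text
stem [[0.5307, -0.1882, 0.063], [0.5291, -0.1792, 0.063], [0.5295, -0.2001, 0.063], [0.5468, -0.1889, 0.063], [0.513, -0.1892, 0.063]]
[[237 237 234 235 234 233 233 234 235 224 228 225 224 234 234 232 234 224
  212 227 236 234]
 [238 237 235 235 234 233 233 234 233 223 228 226 231 251 245 232 233 223
  213 229 237 235]
 [236 237 234 235 235 233 233 235 220 213 230 238 225 222 232 233 233 224
  214 227 236 235]
 [236 236 235 235 234 234 234 235 213 222 239 238 239 226 224 233 233 224
  216 228 236 235]
 [236 237 235 235 234 233 233 235 215 223 241 240 238 225 225 234 233 224
  214 227 235 235]
 [236 237 234 235 234 232 234 240 242 237 238 237 237 235 233 234 235 224
  212 227 235 235]
 [236 238 236 235 235 233 234 232 248 237 213 213 214 208 221 234 234 222
  215 225 234 234]
 [234 236 236 234 235 233 232 234 233 230 229 233 237 207 211 236 235 223
  215 225 234 235]
 [235 236 235 235 235 233 234 233 233 226 226 228 229 201 210 236 236 223
  211 227 235 233]
 [236 236 237 223 224 235 234 235 221 216 230 234 237 211 146 207 236 224
  214 224 235 234]
 [237 237 236 223 225 234 235 236 2
[... 2461 characters left out ...]
77 176 173 165]
 [179 182 182 183 180 180 179 177 176 179 175 178 178 178 179 175 177 173
  174 172 172 169]]
[[157 156 160 168 170 167 165 169 173 171 169 169 166 170]
 [153 159 161 167 167 169 164 169 173 170 168 170 169 170]
 [154 157 163 168 171 169 169 167 171 171 169 170 168 169]
 [159 159 161 171 168 196 205 182 168 170 168 170 167 170]
 [156 157 159 167 192 213 215 167 145 171 171 169 170 170]
 [156 158 163 165 197 212 210 173 151 171 169 168 169 170]
 [155 155 164 168 172 183 172 129 147 169 171 169 168 170]
 [157 156 166 167 169 166 172 175 172 169 170 170 167 172]
 [154 159 167 170 170 165 171 173 172 169 170 171 171 172]
 [158 158 167 172 171 164 171 174 172 169 169 171 171 171]]
```

View pics/t5b.png

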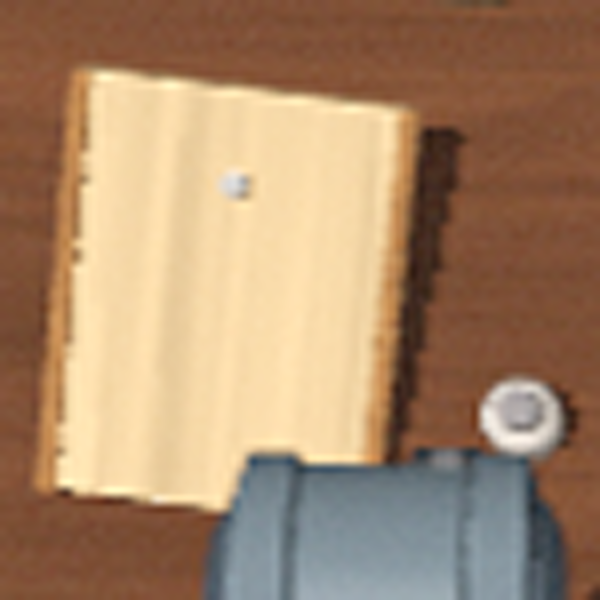

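View pics/s5b.png

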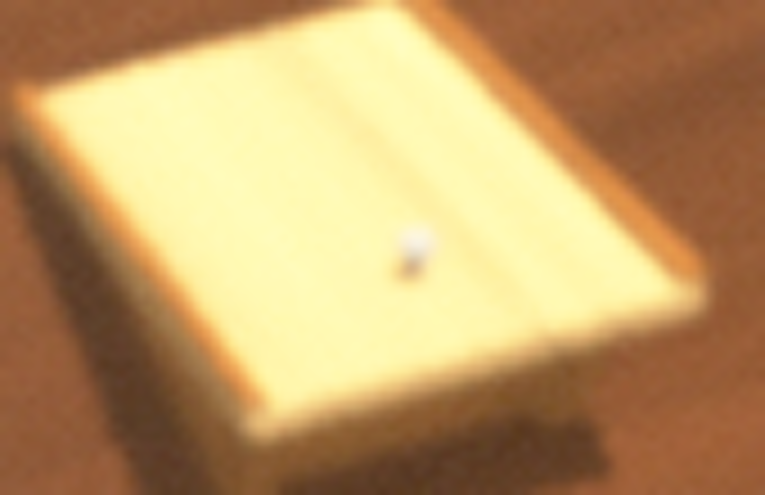

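```bash
python3 - <<'E'
from h import *
cs={}
for n,(a,b,c,e) in dict(top=(176,190,257,272),scene=(188,206,390,412)).items():
    p,d=load(n); q=p[a:b,c:e].astype(float); r=q[...,2]/q[...,0]
    base=np.median(r); w=np.clip((r-base)-.06,0,None); 
    v,u=np.mgrid[a:b,c:e]; 
    if n=='scene': w=w*(v<200)
    print(n,base.round(2)); print((r*100).round().astype(int)[2:14,2:16])
    cs[n]=((u*w).sum()/w.sum(),(v*w).sum()/w.sum()); print(n,cs[n],w.sum())
# triangulate
A=np.zeros((3,3));bb=np.zeros(3)
for n,uv in cs.items():
    o,D=rays(n,[uv]); D=D[0]/np.linalg.norm(D[0]); M=np.eye(3)-np.outer(D,D); A+=M; bb+=M@o
X=np.linalg.solve(A,bb); print('tri',X)
for n in cs: print(n,proj(n,X)-np.array(cs[n]))
nn=np.array([-.341,.0487,.9387]); nn/=np.linalg.norm(nn)
# plane from scene/top
for c0 in ([0.58295568,0.12651712,0.06180115],[0.57448466,0.12117298,0.057586]): 
    print('height of tri above board',(X-c0)@nn)
    for n in cs: print(n,onplane(n,[cs[n]],nn,np.array(c0)+nn*.012))
E
```

```text
top 0.68
[[66 67 68 68 68 68 68 69 68 68 68 67 69]
 [68 67 68 68 69 67 68 69 68 68 69 68 69]
 [67 68 68 68 68 68 67 68 69 68 69 68 68]
 [68 67 69 68 79 82 73 67 68 68 69 68 69]
 [67 66 67 81 95 98 93 66 68 69 68 69 68]
 [67 67 67 83 96 97 90 67 68 68 68 68 68]
 [66 67 67 70 81 86 71 65 68 69 68 67 68]
 [66 68 68 68 67 68 69 68 68 69 69 67 69]
 [67 68 69 69 68 68 68 69 68 69 69 69 69]
 [67 68 69 69 67 69 69 69 68 68 69 69 68]
 [67 68 68 68 68 68 69 69 68 69 68 68 68]
 [68 68 69 68 68 68 68 68 68 69 69 68 69]]
top (np.float64(263.70069142089795), np.float64(182.5523903881237)) 1.7058809052132364
scene 0.69
[[71 69 69 69 68 67 66 65 64 63 65 68 71 70]
 [72 70 70 69 70 67 67 66 65 65 65 66 69 70]
 [72 71 70 70 69 69 69 67 66 65 65 65 67 68]
 [71 71 71 70 70 70 68 67 69 66 65 65 66 67]
 [71 70 71 71 71 70 71 71 71 72 69 67 65 65]
 [70 72 72 71 71 71 72 75 80 81 79 70 67 65]
 [71 71 70 71 70 71 71 79 86 89 85 75 68 65]
 [71 70 71 73 71 71 71 76 84 89 83 75 68 66]
 [71 72 71 71 71 69 68 68 77 80 76 71 68 67]
 [71 70 70 70 71 68 63 59 64 68 69 68 68 66]
 [70 70 70 70 69 67 61 57 60 61 65 69 69 69]
 [71 71 70 70 69 68 65 62 60 63 66 69 69 68]]
scene (np.float64(400.8619960547091), np.float64(196.3342898115696)) 0.8801904739785038
tri [0.61679427 0.13160856 0.08626483]
top [[-0.20709726 -0.12588654]]
scene [[-0.30897229  0.01603746]]
height of tri above board 0.011674156546758217
top [[0.61632877 0.13084941 0.0864822 ]]
scene [[0.61740379 0.13211388 0.08680712]]
height of tri above board 0.013002685613570644
top [[0.61655917 0.13102401 0.08514169]]
scene [[0.61639885 0.13309682 0.08497591]]
```

```bash
python3 - <<'E'
from h import *
F=frame([0,0,-1],[1,.004,0]); print(rel([.530,-.189,.30],F).tolist(),rel([.530,-.189,.206],F).tolist())
E
```

```text
[-0.2004, 0.1239, 0.1886, -0.0008, 0.0005, 0.2502] [-0.2005, 0.1244, 0.2826, -0.0008, 0.0005, 0.2502]
```

>>> {"op": "arm_command", "data": {
  "plan": [
    [[-0.1,0.06,0,0,0,0.08,0.06],[-0.2,0.124,0.1,-0.0008,0.0005,0.25,0.06],[-0.2,0.124,0.15,-0.0008,0.0005,0.25,0.06],[-0.2,0.124,0.188,-0.0008,0.0005,0.25,0.06],[-0.2,0.124,0.188,-0.0008,0.0005,0.25,0.06],[-0.2,0.124,0.188,-0.0008,0.0005,0.25,0.06],[-0.2,0.124,0.188,-0.0008,0.0005,0.25,0.06],[-0.2,0.124,0.188,-0.0008,0.0005,0.25,0.06],[-0.2,0.124,0.188,-0.0008,0.0005,0.25,0.06],[-0.2,0.124,0.188,-0.0008,0.0005,0.25,0.06],[-0.2,0.124,0.188,-0.0008,0.0005,0.25,0.06]]
  ]
}}

```text
clock: 8.82
tcp_pos: [0.5299, -0.1898, 0.3]
tcp_rot: [0.0, 1.0, 0.002, -0.0]
force: [-0.4, -0.1, -1.0]
opening: 0.531
```

```bash
python3 - <<'E'
from h import *
st()
p,d=snap('scene'); save('s6',p[130:290,200:360],4)
F=frame([0,0,-1],[1,.004,0]); print(rel([.530,-.189,.206],F).tolist())
E
```

```text
t 8.825 p [ 0.5299 -0.1898  0.3   ] F [-0.4 -0.1 -1. ] M [ 0.02 -0.    0.03] open 0.531 q [ 0.56  0.36 -0.33  1.88  0.15  0.92 -1.42]
x [ 1.0e+00  4.4e-03 -8.0e-04] z [-8.e-04 -4.e-04 -1.e+00]
[0.0001, -0.0005, 0.0942, 0.0, 0.0001, 0.0001]
```

View pics/s6.png

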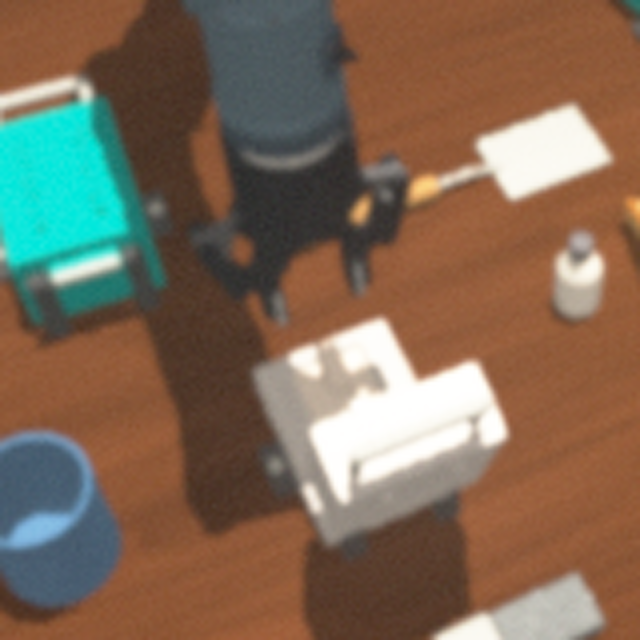

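>>> {"op": "arm_command", "data": {
  "plan": [
    [[0,0,0.04,0,0,0,0.06],[0,0,0.065,0,0,0,0.06],[0,0,0.082,0,0,0,0.06],[0,0,0.09,0,0,0,0.06],[0,0,0.09,0,0,0,0.06]]
  ]
}}

```text
clock: 9.5
tcp_pos: [0.53, -0.1896, 0.2101]
tcp_rot: [0.0, 1.0, 0.002, -0.0]
force: [0.6, -0.7, -0.1]
opening: 0.529
```

```bash
python3 - <<'E'
from h import *
st()
p,d=snap('scene'); save('s7',p[180:260,240:320],8)
E
```

```text
t 9.5 p [ 0.53   -0.1896  0.2101] F [ 0.6 -0.7 -0.1] M [ 0.01 -0.01  0.01] open 0.529 q [ 0.53  0.49 -0.3   1.93  0.21  0.75 -1.46]
x [ 1.0e+00  4.8e-03 -7.0e-04] z [-7.e-04 -2.e-04 -1.e+00]
```

View pics/s7.png

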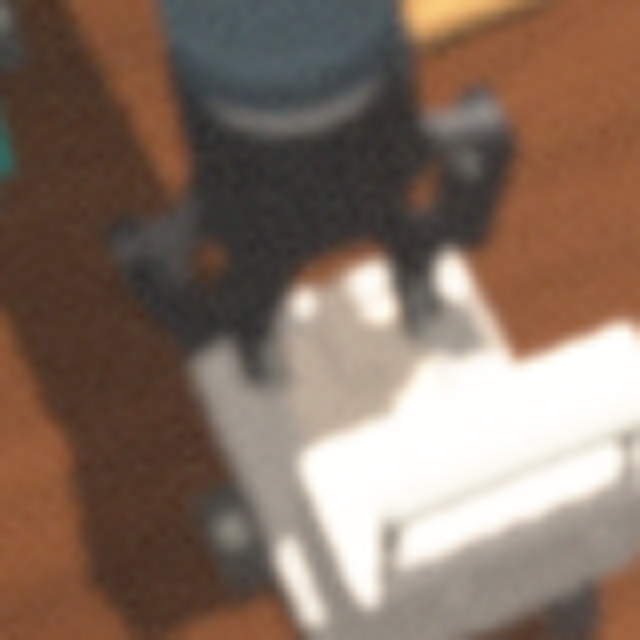

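>>> {"op": "arm_command", "data": {
  "plan": [
    [[0,0,0.003,0,0,0,-0.4],[0,0,0.003,0,0,0,-1],[0,0,0.003,0,0,0,-1],[0,0,0.003,0,0,0,-1],[0,0,0.003,0,0,0,-1],[0,0,0.003,0,0,0,-1],[0,0,-0.005,0,0,0,-1],[0,0,-0.02,0,0,0,-1],[0,0,-0.05,0,0,0,-1],[0,0,-0.1,0,0,0,-1],[0,0,-0.13,0,0,0,-1],[0,0,-0.14,0,0,0,-1]]
  ]
}}

```text
clock: 11.05
tcp_pos: [0.5307, -0.1905, 0.3538]
tcp_rot: [0.002, 1.0, 0.002, 0.002]
force: [0.9, 0.3, -0.2]
opening: 0.18
```

```bash
python3 - <<'E'
from h import *
st()
p,d=snap('scene'); save('s8',p[130:260,220:350],5)
E
```

```text
t 11.05 p [ 0.5307 -0.1905  0.3538] F [ 0.9  0.3 -0.2] M [ 0.04 -0.03  0.01] open 0.18 q [ 0.57  0.3  -0.35  1.84  0.12  1.02 -1.39]
x [1.     0.0037 0.005 ] z [ 0.005  -0.0033 -1.    ]
```

View pics/s8.png

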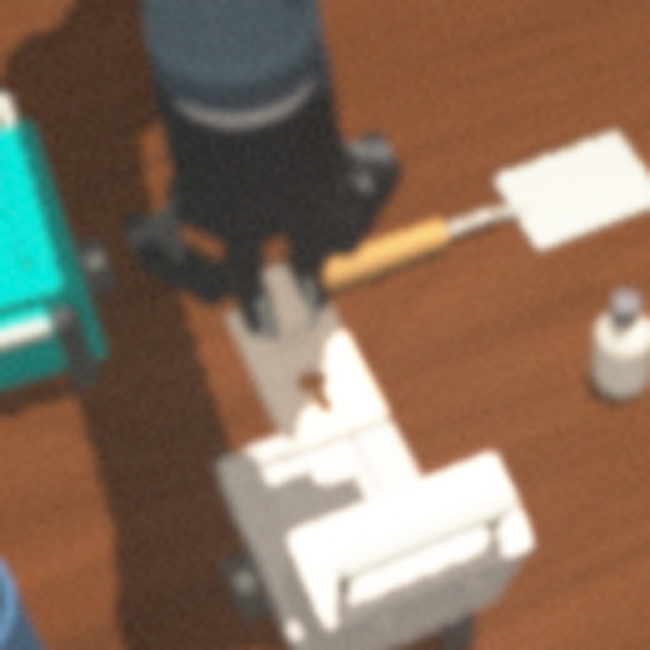

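The hook is gripped by the stem, and its keyhole is visible at (315,383) in the crop. Next I'll move to hover over the board.

```bash
cat >> h.py <<'E'
AL=.35; PS=np.radians(-8.1)
U=np.array([np.cos(AL)*np.cos(PS),np.cos(AL)*np.sin(PS),np.sin(AL)]); N=np.array([-np.sin(AL)*np.cos(PS),-np.sin(AL)*np.sin(PS),np.cos(AL)])
V=np.cross(N,U)
S=np.array([.6210,.1310,.0747]); DZ=.184
def hook(h,s,lat=0,dx=0):
    "TCP pose for plate underside h above board, screw at distance s from hole towards slot"
    return S+N*(h+DZ)-U*(.033+dx+s)+V*lat, frame(-N,U)
E
python3 - <<'E'
from h import *
print(U,V,N)
P,F=hook(.045,0); print(P,rel(P,F).tolist())
P2=P.copy();P2[2]=.36; print(rel(P2,F).tolist())
E
```

```text
[ 0.93000121 -0.13235877  0.34289781] [0.14090123 0.99002366 0.        ] [-0.33947694  0.04831472  0.93937271]
[0.51256974 0.14643191 0.27850072] [-0.0171, -0.3371, 0.0741, -0.0036, 0.0549, 0.0229]
[-0.0168, -0.3368, -0.0074, -0.0036, 0.0549, 0.0229]
```

>>> {"op": "arm_command", "data": {
  "plan": [
    [[-0.004,-0.04,-0.01,0,0,0,-1],[-0.008,-0.09,-0.01,0,0,0,-1],[-0.012,-0.14,-0.01,0,0,0.01,-1],[-0.017,-0.19,-0.01,0,0.01,0.02,-1],[-0.017,-0.24,-0.01,0,0.025,0.0229,-1],[-0.017,-0.28,-0.01,0,0.04,0.0229,-1],[-0.017,-0.315,-0.008,-0.0036,0.0549,0.0229,-1],[-0.017,-0.337,0.01,-0.0036,0.0549,0.0229,-1],[-0.017,-0.337,0.04,-0.0036,0.0549,0.0229,-1],[-0.017,-0.337,0.06,-0.0036,0.0549,0.0229,-1],[-0.017,-0.337,0.074,-0.0036,0.0549,0.0229,-1],[-0.017,-0.337,0.074,-0.0036,0.0549,0.0229,-1],[-0.017,-0.337,0.074,-0.0036,0.0549,0.0229,-1]]
  ]
}}

```text
clock: 12.72
tcp_pos: [0.513, 0.1464, 0.279]
tcp_rot: [0.012, 0.982, -0.07, 0.174]
force: [-0.3, 0.2, 0.7]
opening: 0.175
```

```bash
python3 - <<'E'
from h import *
st()
p,d=snap('scene'); save('s9',p[140:240,330:450],6)
p,d=snap('top'); save('t9',p[150:240,220:320],6)
E
```

```text
t 12.725 p [0.513  0.1464 0.279 ] F [-0.3  0.2  0.7] M [0.06 0.37 0.04] open 0.175 q [ 0.01  0.29 -0.46  2.07  0.59  0.58 -2.59]
x [ 0.9297 -0.1324  0.3437] z [ 0.3404 -0.0478 -0.9391]
```

View pics/s9.png

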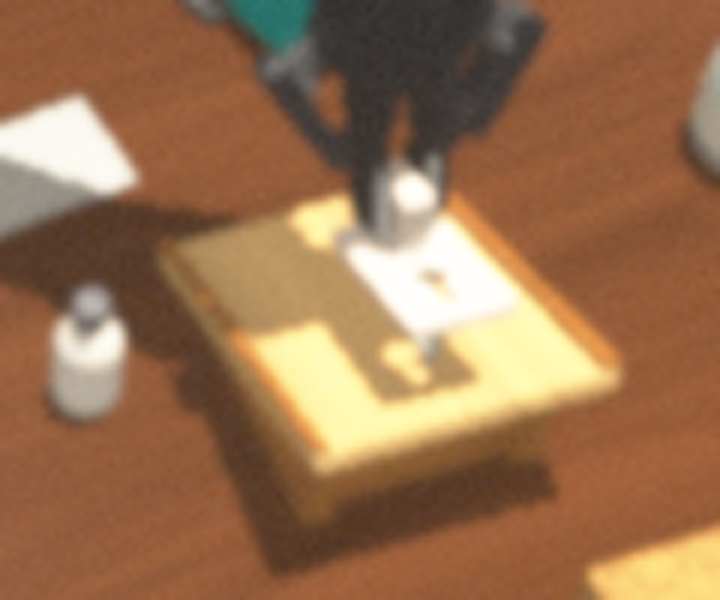

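View pics/t9.png

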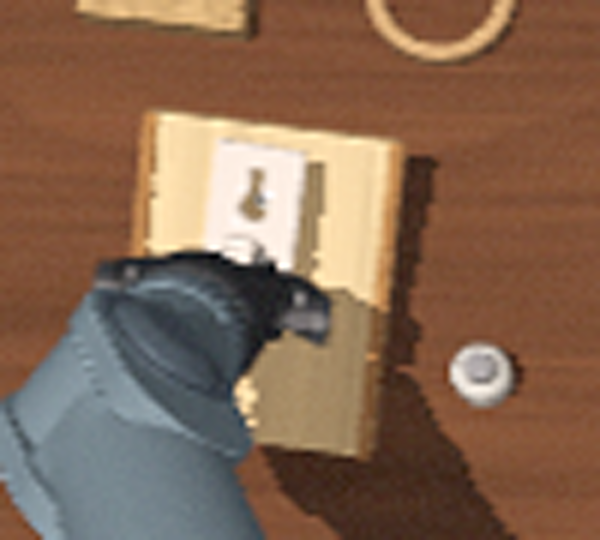

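```bash
cat > fit.py <<'E'
from h import *
from scipy.optimize import minimize
def model(n,dx,lat,yaw,dz,roll=0,pitch=0):
    s=env.get_state();R0=quat(s['tcp_rot']);p0=s['tcp_pos']
    Rh=R0*R.from_euler('xyz',[roll,pitch,yaw])
    zt=.184-.006+dz  # plate top in tool z
    org=np.array([dx,lat,0])
    def w(pts): return p0+R0.apply(org+np.array([0,0,zt])+R.from_euler('xyz',[roll,pitch,yaw]).apply(pts))
    C=[[68,25,0],[68,-25,0],[-22,-25,0],[-22,25,0]]
    th=np.linspace(0,2*np.pi,40)
    hole=np.c_[33+8.5*np.cos(th),8.5*np.sin(th),0*th]
    slot=[[41,4,0],[52.5,4,0],[56.5,0,0],[52.5,-4,0],[41,-4,0]]
    return [proj(n,w(np.array(k,float)/1000)) for k in(C,hole,slot)]
def draw(n,box,sc,name,*a):
    p,d=load(n); a0,b0,c0,e0=box; im=cv2.resize(p[a0:b0,c0:e0],None,fx=sc,fy=sc,interpolation=cv2.INTER_CUBIC)
    for k,col in zip(model(n,*a),[(255,0,0),(0,0,255),(0,160,0)]):
        q=((k-[c0,a0]+.5)*sc).round().astype(np.int32); cv2.polylines(im,[q],True,col,1)
    save(name,im)
E
python3 - <<'E'
from fit import *
draw('top',(155,215,230,300),9,'ft1',0,0,0,0)
draw('scene',(160,215,365,440),9,'fs1',0,0,0,0)
E
```

```text
(no output)
```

View pics/ft1.png

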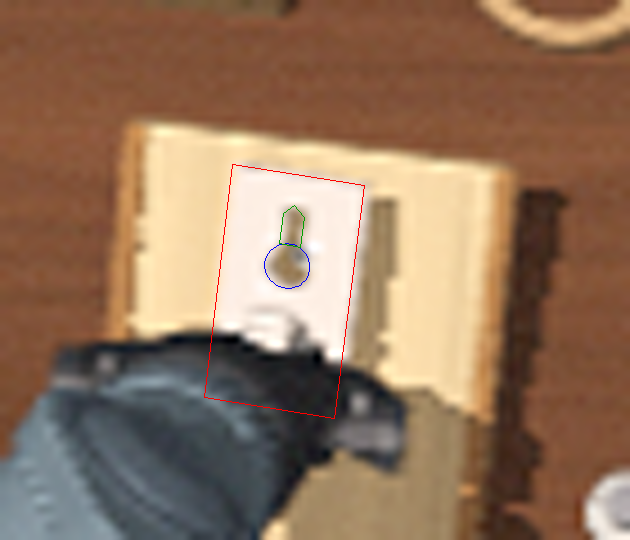

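View pics/fs1.png

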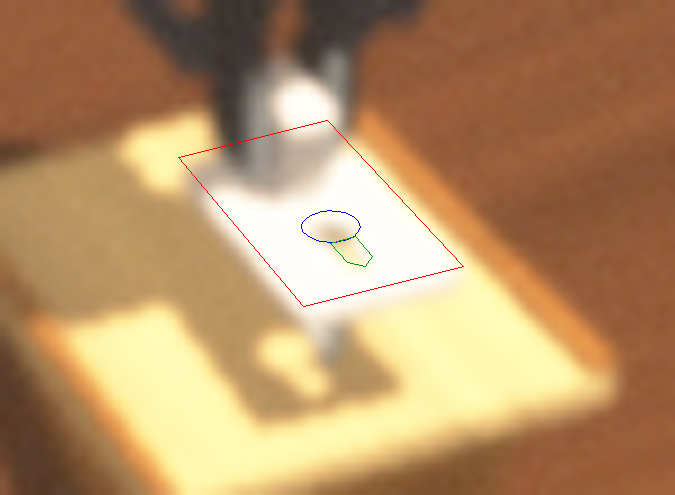

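```bash
cat >> fit.py <<'E'
def bline(n,A,B,out,frac=(.15,.6),k=12,L=4,chan='ratio'):
    """mean signed offset (px) of real edge from model edge A-B along normal 'out' """
    p,d=load(n); q=p.astype(float); g=q[...,2]/np.maximum(q[...,0],1)
    g=g.astype(np.float32); o=[]
    t=(B-A)/np.linalg.norm(B-A); nn=np.array([-t[1],t[0]]); nn*=np.sign(nn@out)
    for f in np.linspace(*frac,k):
        c=A+(B-A)*f; r=np.arange(-L,L+.01,.1); P=c+r[:,None]*nn
        s=cv2.remap(g,P[:,0].astype(np.float32)[None],P[:,1].astype(np.float32)[None],cv2.INTER_LINEAR)[0]
        hi,lo=s[:12].mean(),s[-12:].mean(); th=(hi+lo)/2
        i=np.nonzero(s<th)[0] if hi>lo else np.nonzero(s>th)[0]
        o.append(r[i[0]] if len(i) else np.nan)
    return np.array(o).round(2)
E
python3 - <<'E'
from fit import *
for n in('top','scene'):
    C,h,s=model(n,0,0,0,0); c=C.mean(0); print(n,'corners',C.round(1).tolist())
    for nm,i,j,fr in(('up',0,1,(.1,.9)),('y+',0,3,(.05,.5)),('y-',1,2,(.05,.5))):
        print(nm,bline(n,C[i],C[j],(C[i]+C[j])/2-c,fr))
E
```

```text
top corners [[270.0, 175.0], [255.3, 172.7], [252.2, 198.6], [266.7, 200.9]]
up [0.5 0.4 0.4 0.6 0.7 0.7 0.7 0.6 0.5 0.6 0.7 0.7]
y+ [0.8 0.9 1.  1.1 1.2 1.1 0.9 0.9 0.9 0.9 1.  1.1]
y- [-0.3 -0.2  0.  -0.1 -0.1 -0.1 -0.2 -0.2 -0.3 -0.1 -0.1 -0.2]
scene corners [[398.2, 193.5], [415.9, 189.0], [400.8, 172.8], [384.3, 176.9]]
up [ 1.3  1.6  2.2  2.6  2.5  2.1  1.8  1.7  1.8  1.8  1.9 -4. ]
y+ [1.5 1.4 1.5 1.5 1.5 1.5 1.5 1.4 1.4 1.4 1.5 1.5]
y- [1.  0.9 0.9 0.8 0.8 0.8 0.7 0.7 0.7 0.6 0.6 0.7]
```

```bash
cat >> fit.py <<'E'
def solve(show=True):
    from scipy.optimize import least_squares
    obs=[]
    for n in('top','scene'):
        C=model(n,0,0,0,0)[0]; c=C.mean(0)
        for nm,i,j,fr in(('up',0,1,(.1,.9)),('y+',0,3,(.05,.45)),('y-',1,2,(.05,.45))):
            A,B=C[i],C[j]; t=(B-A)/np.linalg.norm(B-A); nn=np.array([-t[1],t[0]]); nn*=np.sign(nn@((A+B)/2-c))
            o=bline(n,A,B,(A+B)/2-c,fr); f=np.linspace(*fr,12); med=np.median(o); ok=abs(o-med)<.7
            for ff,oo in zip(f[ok],o[ok]): obs.append((n,i,j,ff,nn,A+(B-A)*ff+oo*nn))
    def res(x,full=False):
        dx,lat,yaw,dz,e=x; r=[]
        M={n:(model(n,dx,lat,yaw,dz)[0],model(n,dx,lat,yaw,dz+.006)[0]) for n in('top','scene')}
        for n,i,j,ff,nn,P in obs:
            v=[]
            for C in M[n]:
                A,B=C[i],C[j]; t=(B-A)/np.linalg.norm(B-A); m=np.array([-t[1],t[0]]); m*=np.sign(m@nn); v.append((A-P)@m)
            r.append(max(v)+e)
        return np.array(r+[ (dz)/.002*.5, e*1.0, yaw/.02*.3])
    s=least_squares(res,[0,0,0,0,.1],x_scale=[.001,.001,.01,.001,.1])
    if show:
        print('dx %.4f lat %.4f yaw %.4f dz %.4f e %.2f'%tuple(s.x),'rms',np.sqrt(np.mean(s.fun**2)))
        k={}
        for o,r in zip(obs,s.fun): k.setdefault((o[0],o[1],o[2]),[]).append(r)
        print({a:round(float(np.mean(b)),2) for a,b in k.items()})
    return s.x
E
python3 - <<'E'
from fit import *
x=solve(); s=env.get_state(); R0=quat(s['tcp_rot'])
hole=s['tcp_pos']+R0.apply([x[0]+.033,x[1],.184+x[3]])
print('hole vs S in (U,V,N) mm',((hole-S)@np.c_[U,V,N]*1000).round(1))
E
```

```text
dx 0.0005 lat 0.0013 yaw -0.0012 dz -0.0024 e 0.38 rms 0.23726520335563425
{('top', 0, 1): 0.13, ('top', 0, 3): -0.07, ('top', 1, 2): 0.27, ('scene', 0, 1): -0.21, ('scene', 0, 3): 0.06, ('scene', 1, 2): -0.26}
hole vs S in (U,V,N) mm [ 1.9 -1.  48.3]
```

```bash
python3 - <<'E'
from h import *
P,F=hook(.020,0,.001,.001); print(rel(P,F).tolist())
E
```

```text
[-0.0021, -0.0008, 0.0258, -0.0001, -0.0003, -0.0]
```

>>> {"op": "arm_command", "data": {
  "plan": [
    [[-0.002,-0.001,0.01,-0.0001,-0.0003,0,-1],[-0.002,-0.001,0.02,-0.0001,-0.0003,0,-1],[-0.002,-0.001,0.026,-0.0001,-0.0003,0,-1],[-0.002,-0.001,0.026,-0.0001,-0.0003,0,-1]]
  ]
}}

```text
clock: 13.32
tcp_pos: [0.5203, 0.1463, 0.2536]
tcp_rot: [0.012, 0.982, -0.07, 0.173]
force: [0.5, 0.4, -1.0]
opening: 0.175
```

```bash
python3 - <<'E'
from fit import *
st()
snap('scene');snap('top')
x=solve(); s=env.get_state(); R0=quat(s['tcp_rot'])
hole=s['tcp_pos']+R0.apply([x[0]+.033,x[1],.184+x[3]])
print('hole vs S in (U,V,N) mm',((hole-S)@np.c_[U,V,N]*1000).round(1))
draw('top',(160,200,240,285),14,'ft2',*x[:4])
draw('scene',(165,215,375,425),12,'fs2',*x[:4])
E
```

```text
t 13.325 p [0.5203 0.1463 0.2536] F [ 0.5  0.4 -1. ] M [ 0.09  0.39 -0.01] open 0.175 q [-0.02  0.34 -0.43  2.07  0.65  0.54 -2.65]
x [ 0.9305 -0.1327  0.3415] z [ 0.3381 -0.0486 -0.9399]
dx 0.0020 lat 0.0013 yaw -0.0010 dz -0.0007 e 0.15 rms 0.13494893981943593
{('top', 0, 1): 0.05, ('top', 0, 3): -0.08, ('top', 1, 2): 0.05, ('scene', 0, 1): -0.06, ('scene', 0, 3): 0.07, ('scene', 1, 2): -0.05}
hole vs S in (U,V,N) mm [ 0.9  0.  20.4]
```

View pics/ft2.png

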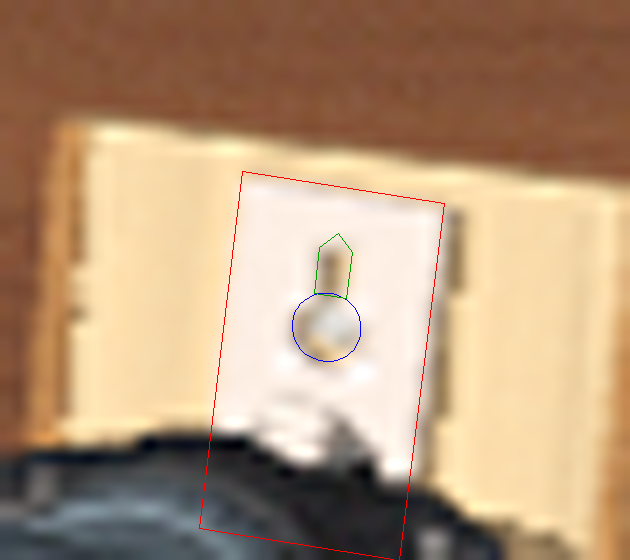

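View pics/fs2.png

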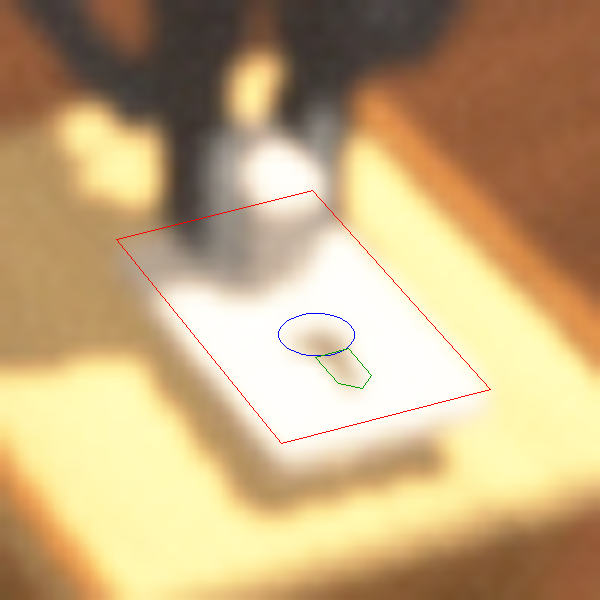

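>>> {"op": "arm_command", "data": {
  "plan": [
    [[-0.0008,0,0.004,0,0,0,-1],[-0.0008,0,0.007,0,0,0,-1],[-0.0008,0,0.009,0,0,0,-1],[-0.0008,0,0.011,0,0,0,-1],[-0.0008,0,0.012,0,0,0,-1]]
  ]
}}

```text
clock: 14.05
tcp_pos: [0.5238, 0.1461, 0.2427]
tcp_rot: [0.012, 0.982, -0.07, 0.174]
force: [0.1, 0.2, -0.6]
opening: 0.174
```

```bash
python3 - <<'E'
from fit import *
st()
snap('scene');snap('top')
x=solve(); s=env.get_state(); R0=quat(s['tcp_rot'])
hole=s['tcp_pos']+R0.apply([x[0]+.033,x[1],.184+x[3]])
print('hole vs S in (U,V,N) mm',((hole-S)@np.c_[U,V,N]*1000).round(1))
draw('top',(160,200,240,285),14,'ft3',*x[:4])
draw('scene',(165,215,375,425),12,'fs3',*x[:4])
E
```

```text
t 14.05 p [0.5238 0.1461 0.2427] F [ 0.1  0.2 -0.6] M [0.06 0.42 0.  ] open 0.174 q [-0.03  0.37 -0.41  2.07  0.68  0.52 -2.67]
x [ 0.93   -0.1326  0.3427] z [ 0.3393 -0.048  -0.9394]
dx 0.0051 lat 0.0014 yaw -0.0002 dz -0.0035 e 0.14 rms 0.1806740907495606
{('top', 0, 1): -0.01, ('top', 0, 3): -0.1, ('top', 1, 2): 0.02, ('scene', 0, 1): 0.01, ('scene', 0, 3): 0.09, ('scene', 1, 2): -0.02}
hole vs S in (U,V,N) mm [ 3.3 -0.2 11. ]
```

View pics/ft3.png

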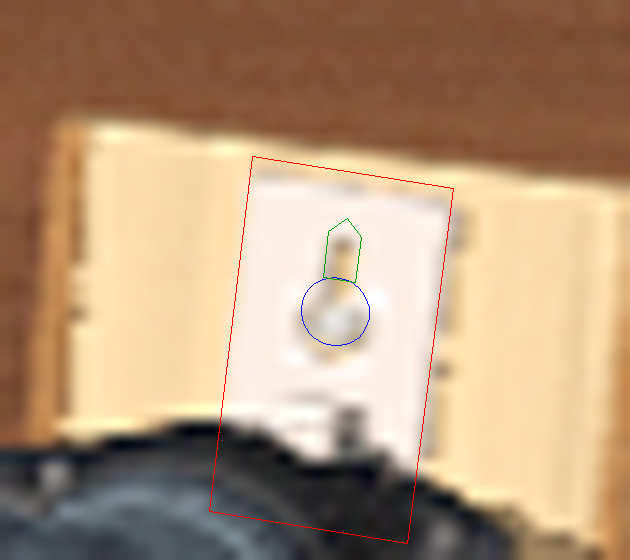

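View pics/fs3.png

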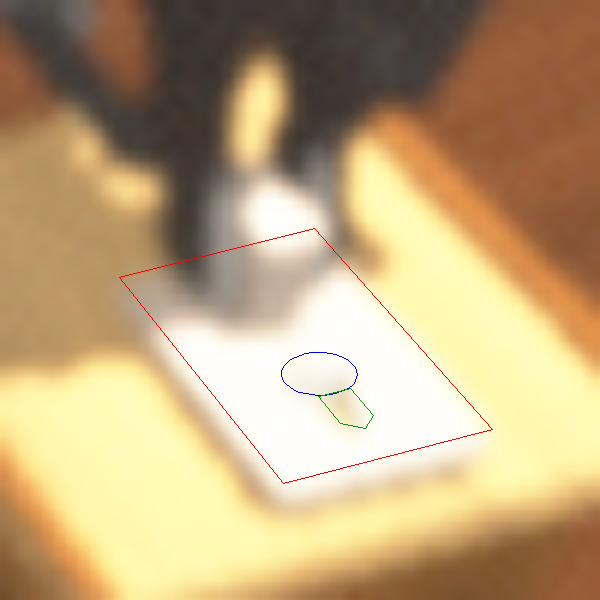

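No contact force at about 8 mm above the board, and the head shows centred in the wide hole at (337,325) in the top crop. The plate is over the head, so I'll lower the rest.

>>> {"op": "arm_command", "data": {
  "plan": [
    [[0,0,0.002,0,0,0,-1],[0,0,0.004,0,0,0,-1],[0,0,0.0055,0,0,0,-1],[0,0,0.0065,0,0,0,-1],[0,0,0.0065,0,0,0,-1]]
  ]
}}

```text
clock: 14.78
tcp_pos: [0.5258, 0.1458, 0.2369]
tcp_rot: [0.012, 0.982, -0.07, 0.173]
force: [-3.3, -1.4, 3.2]
opening: 0.174
```

```bash
python3 - <<'E'
from fit import *
st()
s=env.get_state(); R0=quat(s['tcp_rot'])
hole=s['tcp_pos']+R0.apply([.0017+.033,.0013,.184-.0007])
print('hole vs S in (U,V,N) mm',((hole-S)@np.c_[U,V,N]*1000).round(1))
E
```

```text
t 14.775 p [0.5258 0.1458 0.2369] F [-3.3 -1.4  3.2] M [-0.09  0.64 -0.08] open 0.174 q [-0.04  0.38 -0.4   2.07  0.7   0.52 -2.68]
x [ 0.9301 -0.1325  0.3426] z [ 0.3391 -0.0487 -0.9395]
hole vs S in (U,V,N) mm [-0.3 -0.1  2.1]
```

>>> {"op": "arm_command", "data": {
  "plan": [
    [[-0.002,0,0,0,0,0,-1],[-0.004,0,0,0,0,0,-1],[-0.006,0,0,0,0,0,-1],[-0.008,0,0,0,0,0,-1],[-0.01,0,0,0,0,0,-1]]
  ]
}}

```text
clock: 15.4
tcp_pos: [0.5164, 0.1473, 0.2335]
tcp_rot: [0.012, 0.982, -0.07, 0.174]
force: [0.4, -1.0, 0.2]
opening: 0.179
```

```bash
cat > chk.py <<'E'
from fit import *
st()
s=env.get_state(); R0=quat(s['tcp_rot'])
hole=s['tcp_pos']+R0.apply([.0017+.033,.0013,.184-.0007])
print('hole vs S in (U,V,N) mm',((hole-S)@np.c_[U,V,N]*1000).round(1),'F UVN',(s['force']@np.c_[U,V,N]).round(1))
E
python3 chk.py
```

```text
t 15.4 p [0.5164 0.1473 0.2335] F [ 0.4 -1.   0.2] M [0.06 0.22 0.03] open 0.179 q [-0.05  0.37 -0.4   2.09  0.71  0.51 -2.71]
x [ 0.93   -0.1324  0.3428] z [ 0.3394 -0.0485 -0.9394]
hole vs S in (U,V,N) mm [-10.3   0.    2.1] F UVN [ 0.6 -0.9 -0. ]
```

>>> {"op": "arm_command", "data": {
  "plan": [
    [[-0.002,0,0,0,0,0,-1],[-0.004,0,0,0,0,0,-1],[-0.006,0,0,0,0,0,-1],[-0.0075,0,0,0,0,0,-1],[-0.0085,0,0,0,0,0,-1],[-0.0085,0,0,0,0,0,-1]]
  ]
}}

```text
clock: 16.15
tcp_pos: [0.5087, 0.1483, 0.2306]
tcp_rot: [0.012, 0.982, -0.07, 0.174]
force: [1.1, -0.1, -0.7]
opening: 0.179
```

```bash
python3 chk.py; python3 - <<'E'
from fit import *
snap('scene');snap('top')
draw('top',(160,200,240,285),14,'ft4',.0017,.0013,0,-.0007)
draw('scene',(165,215,365,415),12,'fs4',.0017,.0013,0,-.0007)
E
```

```text
t 16.15 p [0.5087 0.1483 0.2306] F [ 1.1 -0.1 -0.7] M [0.12 0.18 0.01] open 0.179 q [-0.06  0.37 -0.39  2.11  0.72  0.5  -2.73]
x [ 0.9299 -0.1324  0.3431] z [ 0.3397 -0.0484 -0.9393]
hole vs S in (U,V,N) mm [-18.5   0.    2.1] F UVN [ 0.8  0.1 -1.1]
```

View pics/ft4.png

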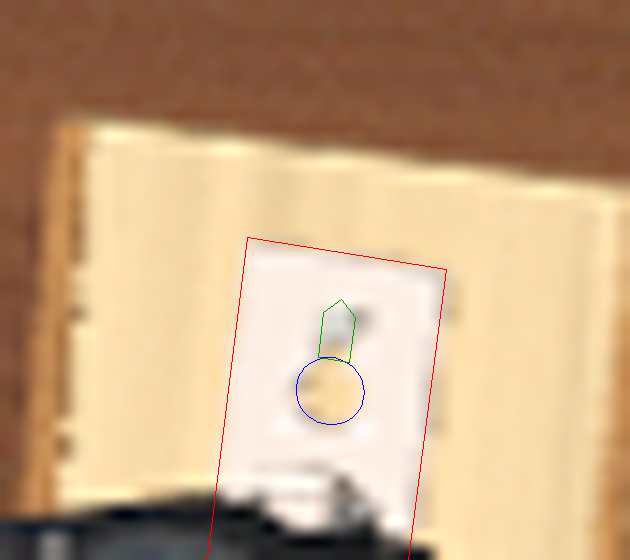

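View pics/fs4.png

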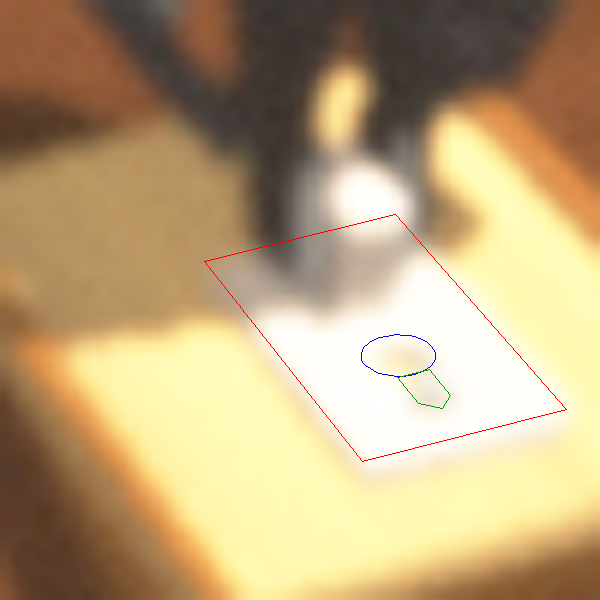

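The screw head is now over the narrow slot, at (340,322) in the top crop, and bare board shows through the wide hole. I'll slide on until the slot end touches.

>>> {"op": "arm_command", "data": {
  "plan": [
    [[-0.0008,0,0,0,0,0,-1],[-0.0015,0,0,0,0,0,-1],[-0.0022,0,0,0,0,0,-1],[-0.0028,0,0,0,0,0,-1]]
  ]
}}

```text
clock: 16.75
tcp_pos: [0.5077, 0.1484, 0.2305]
tcp_rot: [0.012, 0.982, -0.07, 0.175]
force: [6.3, -1.8, 0.4]
opening: 0.174
```

```bash
python3 chk.py
```

```text
t 16.75 p [0.5077 0.1484 0.2305] F [ 6.3 -1.8  0.4] M [-0.2  -0.78 -0.03] open 0.174 q [-0.06  0.36 -0.39  2.11  0.72  0.49 -2.73]
x [ 0.9287 -0.1332  0.3461] z [ 0.3428 -0.0478 -0.9382]
hole vs S in (U,V,N) mm [-18.9   0.1   2.5] F UVN [ 6.2 -0.9 -1.8]
```

>>> {"op": "arm_command", "data": {
  "plan": [
    [[-0.0012,0,0.001,0,0,0,-1],[-0.0012,0,0.002,0,0,0,-1],[-0.0012,0,0.003,0,0,0,-1],[-0.0012,0,0.003,0,0,0,-1]]
  ]
}}

```text
clock: 17.25
tcp_pos: [0.5077, 0.1487, 0.23]
tcp_rot: [0.013, 0.982, -0.07, 0.177]
force: [-8.7, -3.0, 21.9]
opening: 0.177
```

```bash
python3 chk.py
```

```text
t 17.25 p [0.5077 0.1487 0.23  ] F [-8.7 -3.  21.9] M [-0.55  0.77 -0.25] open 0.177 q [-0.07  0.36 -0.39  2.11  0.73  0.49 -2.74]
x [ 0.9276 -0.1332  0.3489] z [ 0.3453 -0.0504 -0.9371]
hole vs S in (U,V,N) mm [-18.6   0.    2.2] F UVN [-0.2 -4.2 23.4]
```

The plate lies on the board (23 N normal force). I'll ease off, open and retreat along the stem.

>>> {"op": "arm_command", "data": {
  "plan": [
    [[-0.0015,0,-0.001,0,0,0,-1],[-0.002,0,-0.002,0,0,0,-1],[-0.002,0,-0.002,0,0,0,-1]]
  ]
}}

```text
clock: 17.62
tcp_pos: [0.5063, 0.1489, 0.2319]
tcp_rot: [0.013, 0.981, -0.07, 0.178]
force: [5.4, -0.6, 0.5]
opening: 0.175
```

```bash
python3 chk.py
```

```text
t 17.625 p [0.5063 0.1489 0.2319] F [ 5.4 -0.6  0.5] M [-0.14 -0.62  0.04] open 0.175 q [-0.07  0.36 -0.39  2.11  0.73  0.49 -2.74]
x [ 0.9267 -0.1337  0.3513] z [ 0.3477 -0.0498 -0.9363]
hole vs S in (U,V,N) mm [-18.8   0.1   4.5] F UVN [ 5.2  0.2 -1.4]
```

>>> {"op": "arm_command", "data": {
  "plan": [
    [[0,0,0.0015,0,0,0,-1],[0,0,0.0015,0,0,0,-1],[0,0,0.0015,0,0,0,0.1],[0,0,0.0015,0,0,0,0.1],[0,0,0.0015,0,0,0,0.1],[0,0,0.0015,0,0,0,0.1]]
  ]
}}

```text
clock: 18.38
tcp_pos: [0.5064, 0.1489, 0.2302]
tcp_rot: [0.013, 0.981, -0.07, 0.178]
force: [-0.7, 1.1, -0.3]
opening: 0.551
```

```bash
python3 chk.py; python3 - <<'E'
from fit import *
p,d=snap('scene');save('s10',p[150:230,350:440],8)
p,d=snap('top');save('t10',p[160:220,240:300],10)
E
```

```text
t 18.375 p [0.5064 0.1489 0.2302] F [-0.7  1.1 -0.3] M [ 0.03  0.32 -0.04] open 0.551 q [-0.07  0.36 -0.38  2.11  0.73  0.49 -2.75]
x [ 0.927  -0.1334  0.3505] z [ 0.3469 -0.05   -0.9366]
hole vs S in (U,V,N) mm [-19.4   0.1   2.8] F UVN [-0.9  1.   0. ]
```

View pics/s10.png

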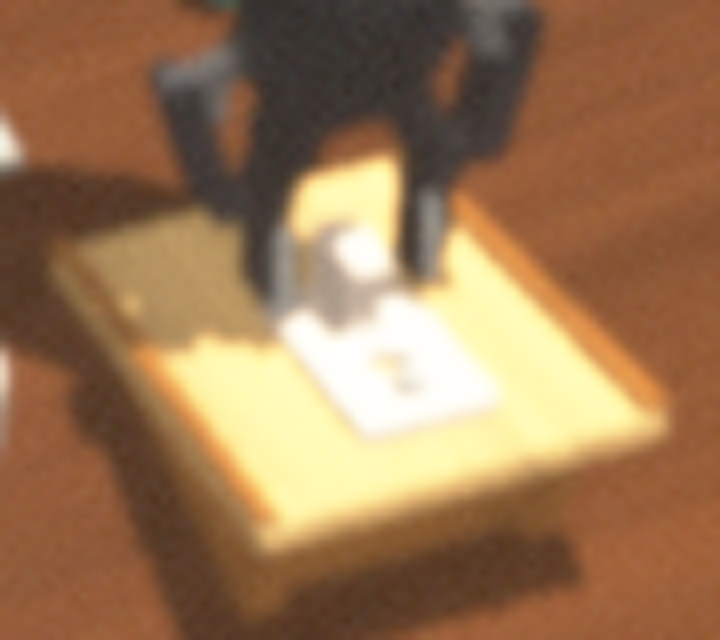

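View pics/t10.png

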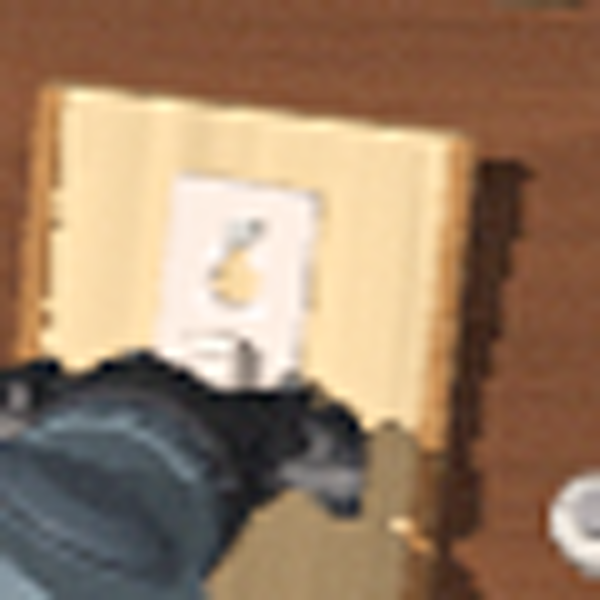

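>>> {"op": "arm_command", "data": {
  "plan": [
    [[0,0,-0.008,0,0,0,0.1],[0,0,-0.02,0,0,0,0.1],[0,0,-0.045,0,0,0,0.1],[0,0,-0.09,0,0,0,0.1],[0,0,-0.14,0,0,0,0.1],[0,0.05,-0.18,0,0,0,0.1],[0,0.11,-0.2,0,0,0,0.1],[0,0.17,-0.2,0,0,0,0.1],[-0.03,0.23,-0.2,0,0,0,0.1],[-0.03,0.29,-0.2,0,0,0,0.1],[-0.03,0.35,-0.2,0,0,0,0.1],[-0.03,0.35,-0.2,0,0,0,0.1],[-0.03,0.35,-0.2,0,0,0,0.1]]
  ]
}}

```text
clock: 20.1
tcp_pos: [0.3594, -0.183, 0.4075]
tcp_rot: [0.012, 0.981, -0.07, 0.178]
force: [0.9, 0.4, 0.6]
opening: 0.547
```

```bash
python3 - <<'E'
from fit import *
st()
p,d=snap('scene');save('s11',p,1.25);save('s11c',p[160:230,350:440],8)
p,d=snap('top');save('t11',p[155:235,230:310],8); save('t11f',p,1.25)
# plate edges in top on plane h=6mm
Sx=S+N*.002
g=(p[...,2]/np.maximum(p[...,0].astype(float),1))
m=np.zeros(g.shape,np.uint8); m[165:225,240:285]=(g[165:225,240:285]>.86)
k,l,stt,_=cv2.connectedComponentsWithStats(m); i=1+np.argmax(stt[1:,4]); v,u=np.nonzero(l==i)
X=onplane('top',np.c_[u,v],N,Sx+N*.006)-Sx; q=np.c_[X@U,X@V]*1000
print(len(u),cv2.minAreaRect(q.astype(np.float32)), q.min(0),q.max(0))
E
```

```text
t 20.1 p [ 0.3594 -0.183   0.4075] F [0.9 0.4 0.6] M [0.13 0.35 0.03] open 0.547 q [ 0.34 -0.21  0.06  2.25 -0.11  0.75 -1.25]
x [ 0.9266 -0.1334  0.3516] z [ 0.3481 -0.0494 -0.9362]
307 ((-29.50223159790039, -0.79840087890625), (88.66754150390625, 48.82398986816406), 0.9763274788856506) [-74.1672631 -25.6675954] [14.81003901 23.28266387]
```

View pics/s11.png

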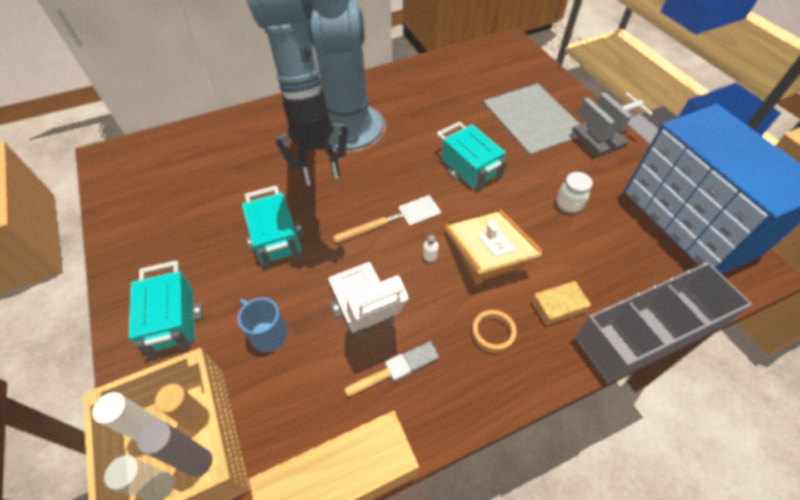

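View pics/s11c.png

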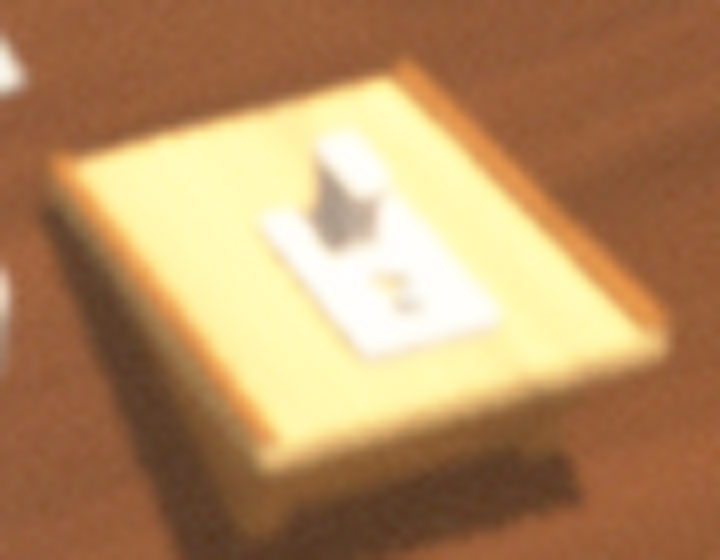

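View pics/t11.png

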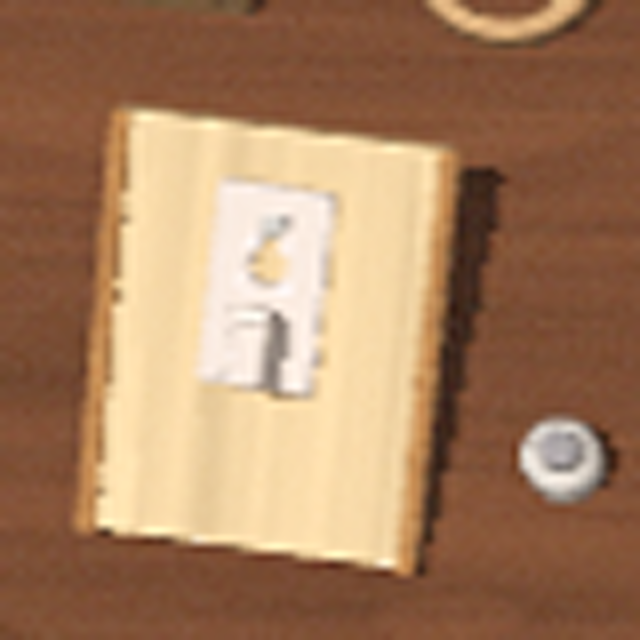

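```bash
python3 -c "
from plant import order
print(order.close_job())"
```

```text
the job is handed in; nothing more can be done
None
```

The hook hangs on the board, the lid stands open by itself, and I handed the job in at about 20 s on the robot's clock. It reported no verdict.

**What I did**
- I gripped the lid's bar handle, swung the lid over past upright and let go at the stop.
- I lifted the hook out by its stem and held it at the board's 20° slope.
- I lowered the keyhole's wide part over the screw's head, then slid the plate down the slope until the slot end met the shank, at about 5–6 N.
- I pressed the plate onto the board at about 23 N, then released and moved the arm clear.

**What the last checks showed**
- **Hook position:** measured from the top camera, the plate spans about −74 to +15 mm along the slope from the screw. Fully home would be −74.5 to +15.5 mm.
- **Hook straightness:** it sits within about 1° of the slope and less than 1 mm off sideways.
- **Other things:** the lid is still open, and the bystanders and turquoise look-alikes look unmoved in the scene picture.

**Checks that disagreed**
- One edge fit, with the plate about 8 mm above the board, was spoiled by a shadow. It put the hook about 3 mm too far up the slope, so I dropped it.
- My height estimate read about 2 mm above the board while the force showed the plate lying on it. I put that down to camera calibration and grasp-depth error.

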